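Make up a strawberry order in the carry tray

TASK

Make up the strawberry order in the orange tray, setting every pack down gently rather than dropping it: first the long pack flat in the tray, lengthwise and centred; then on top of it the short square-cornered pack, lengthwise and centred on the half away from the tray's upright handle; then the round tub centred on the half next to the handle. Last lay the slim shallow pack lengthwise and centred across the tops of those two, and leave the jam jar, the tape roll and the open punnet where they are.

Things in the scene. Friction and masses are not known exactly. Their poses are not given: they have to be found in the camera images.
- long_pack: clear lidded pack of strawberries, the longest, 160 long (its x axis) x 56 wide (y) x 42 mm high, rigid with a flat top and bottom, about 240 g. Origin: centre of its underside, z up. It belongs at the tray's centre, underside 5 mm above the tray's underside.
- short_pack: clear lidded pack of strawberries, short, square-cornered, 72 long (x) x 56 wide (y) x 38 mm high, rigid with a flat top and bottom, about 120 g. Origin: centre of its underside, z up. It belongs on the long pack, 40 mm from the tray's centre towards the tray's -x (plain) end, its length along the tray's.
- round_tub: clear round tub of strawberries with a lid, 56 mm diameter, 38 mm high (as high as the short pack), rigid with a flat top and bottom, about 110 g. Origin: centre of its underside, z up. It belongs on the long pack, 40 mm from the tray's centre towards the tray's +x (handle) end.
- slim_pack: clear lidded pack of strawberries, slim and shallow, 130 long (x) x 50 wide (y) x 30 mm high, rigid with a flat top and bottom, about 140 g. Origin: centre of its underside, z up. It belongs on top, over the tray's centre, resting on the short pack and the round tub, its length along the tray's; its underside is then 85 mm above the bench.
- tray: fixed orange plastic tray, 188 x 84 mm outside (long along its x axis), floor 5 mm thick, inside 180 x 76 mm, lip 4 mm thick rising 13 mm above the bench. At its +x end only, an upright handle panel with a slot rises 50 mm above the bench (its inner face is 90 mm from the tray's centre). Origin: centre of its underside, on the bench; it may be turned any way round.
- tape_roll: bystander: roll of brown packing tape lying flat, 72 mm across, 22 mm high, nearest the robot. Origin: centre of its underside
- jam_jar: bystander: jar of red jam with a white lid, 60 mm diameter, 75 mm high, beyond the work on the far side. Origin: centre of its underside
- open_punnet: bystander: clear open punnet of large strawberries without a lid, 100 x 80 mm, 42 mm high, beyond the work on the far side. Origin: centre of its underside
Mind the look-alikes: they are no part of the job. There is more than one size of the tray; the job needs the smaller. Leave any purple look-alike of the long_pack alone.

How it is judged:
By the outcome, as a careful person would: the job done as asked, in the order asked, and still so for the second after the job is handed in, with the robot touching nothing.
It also fails if it takes over 112 s, if anything falls off the work surface, if the arm or the gripper's body presses on something with over 40 N, if the wrist force passes 120 N, or if a joint passes its speed limit or range.

ROBOT

A 7-joint arm with a two-finger parallel gripper is mounted at the origin on the work surface. World frame = base frame: x ahead of the robot, y to its left, z up, the work surface at z = 0. Lengths are in m, angles in degrees, forces in N, time in s.
With the tool pointing down it reaches from about 0.4 to 0.925 m from the base axis. Payload 5.6 kg.
Tool frame: the origin (TCP) lies on the centre line of the jaws, within the pads' length; the fingertips stand 25 mm ahead of it and the grasp point (between the pads) lies 6 mm ahead of it (ctrl.tip_reach is the z of the fingertips in the tool frame, in m); z points along the fingers, y is the direction in which the jaws open and shut (so a half turn about z gives the same grasp; the last joint's range is limited). The gripper opens to 85 mm and grips with 20 to 120 N. Pads are 22 mm wide; open, the fingers measure 114 mm over their backs; the gripper's body (76 mm by 85 mm) begins 54 mm behind the grasp point. The pads swing forward as they close: fully open they stand 13 mm farther back than shut.
Start: joints at [62.223, 26.786, -0.665, 91.828, 0.344, 61.387, -3.226], TCP at [0.278, -0.588, 0.256] pointing down, gripper open.
Joint ranges: [-144.91, 144.91], [-17.63, 115.5], [-89.93, 88.59], [15.96, 139.68], [-74.01, 254.01], [8.47, 105.57], [-167.45, 167.45]. Speed limits (degrees/s): [147.25, 147.25, 180, 180, 180, 180, 180].

INTERFACE

Orientations are given as a 3x3 rotation matrix whose columns are the frame's x, y, z axes.
In Python, from cell import ctrl gives the robot as it stands.
- The arm moves only by the tool servo_tool, never from a script. Its argument "plan" is a list of rows, each an object of numbers: "fingers": the opening, from 0 (shut) to 1 (fully open); "tx", "ty", "tz": the shift along the world's x, y, z in m; "spin": the turn about the world's z in rad. A call has exactly 5 rows; each row shifts and turns the commanded pose from where the row before left it; what a row does not reach is not made up. A row lasts 1/10 s, in which the tool goes at most 50 mm and 8.59 degrees, less where a joint would pass 70% of its speed; a pose out of reach is approached as far as the arm can. A call is refused whole if a number of a shift passes 0.05 or a number of a turn 0.15, either way. A call with a gripper value outside its range is refused whole. The fingers move at their own pace and stop on an object; the grip force is fixed at half the most. Time passes only in rows, so rows that do not move let the fingers close, or fill a call up. It gives the time, the measured TCP pose, the force and the opening at its end, in the units of the state.
- ctrl.get_state(): the state, without advancing time (a new reading comes with each control period).
- ctrl.snapshot(name): name is "side" or "top" or "wrist"; returns a dict with "image" (400x640x3 uint8, red, green, blue), "K" (3x3 intrinsics, pixels), "R" (3x3) and "t" (3): a world point X has camera coordinates R X + t. Camera axes: x right, y down, z forward; pixel columns grow to the right and rows downward; lengths in m; the calibration is good to about 2 mm. A picture is of the moment at which its call begins. There is no depth.
- ctrl.job_done(): hands the job in, once; it reports no verdict.
Trained networks look in the newest picture that a camera, given by its name, has taken for a name from the list of things; names that differ only in an ending like _2 or _b are one class to them, and where a whole thing is asked for, a point or a joint stands for the part that bears it (a point fixed in the world has none). Each returns a list of dicts, best first, with "p" (0 to 1); they miss things now and then, are a little off and sometimes report something else, mostly with a low value. They report only what shows in the picture. A call takes as long as a camera call. They do not tell look-alikes from the thing itself.
- ctrl.masks_of(name, camera): "pixels" (400x640 bool, what is visible of it) and "extent" ([left, top, right, bottom] in pixels, round what is visible of it).
The state is a dict: "time_s": time; "q": joint angles; "joint_velocities": joint speeds; "joint_torque": joint torques, N m; "tcp_pos": TCP position; "orientation": TCP orientation; "wrist_force": force on the tool from outside, world axes, zero at the start; "torque": the same for the moment, N m; "finger_gap": finger opening in m.
Only numpy, scipy, OpenCV 4.12 (cv2) and the standard library are available. Lean on these libraries where they do the work, as an engineer would, in place of code of your own. Each camera call takes 0.05 s, during which the arm holds its last target.

## Working session

There is one attempt and no reset: what is moved stays moved. The work goes in short steps, Python scripts to look and compute and a tool call to move; the robot and the scene stay as the last step left them, time stands still between calls to the robot, and variables do not carry over. Pictures are saved under pics/ and viewed, and the job is handed in when it is done.

Besides the shell and the picture viewer there is one more tool, called in YAML: its name, and indented under it one key for each argument. servo_tool: Moves the arm, as the interface text tells. Its arguments: {"type":"object","properties":{"plan":{"type":"array","items":{"type":"object","properties":{"fingers":{"type":"number"},"tx":{"type":"number"},"ty":{"type":"number"},"tz":{"type":"number"},"spin":{"type":"number"}}}}},"required":["plan"]}

```bash
ls; mkdir -p pics; python3 - <<'E'
from cell import ctrl
import cv2
for n in ["top","side","wrist"]:
    s=ctrl.snapshot(n); cv2.imwrite(f"pics/{n}0.png",s["image"][:,:,::-1]); print(n,s["K"],s["R"],s["t"])
s=ctrl.get_state(); print(s)
E
```

```text
pics
top [[468.53656706   0.         312.46156609]
 [  0.         468.53656706 212.92769235]
 [  0.           0.           1.        ]] [[-0.00705567 -0.99996801 -0.00376665]
 [-0.98729789  0.00756405 -0.15869989]
 [ 0.15872331  0.00259908 -0.98731968]] [-0.06522062  0.49400002  1.24424845]
side [[384.71847212   0.         321.7714328 ]
 [  0.         384.71847212 197.5426531 ]
 [  0.           0.           1.        ]] [[-0.9963879  -0.08374607 -0.01406206]
 [-0.02945453  0.49614666 -0.86773897]
 [ 0.07964657 -0.86419042 -0.49682123]] [0.50372756 0.08453599 1.10204459]
wrist [[354.64908046   0.         325.56635797]
 [  0.         354.64908046 198.42025853]
 [  0.           0.           1.        ]] [[ 0.42798668 -0.90378306 -0.00189324]
 [-0.86201653 -0.4088358   0.29963445]
 [-0.27157856 -0.12660755 -0.95405221]] [-0.64907055 -0.03981234  0.38027775]
{'time_s': 0.15, 'q': array([62.22232343, 26.82672087, -0.66383824, 91.8685803 ,  0.34356849,
       61.38672051, -3.22648154]), 'joint_velocities': array([-0.0686062 , -0.10852805, -0.03527689, -0.28381007, -0.00060904,
        0.04029784,  0.01997424]), 'joint_torque': array([ 1.51168865e-04, -5.32793570e+01,  2.11160502e-02, -2.51551312e+01,
        1.14315443e-02,  5.62127098e-03, -2.70761888e-05]), 'tcp_pos': array([ 0.27769489, -0.5872588 ,  0.25553253]), 'orientation': array([[ 9.04018742e-01,  4.27492258e-01, -6.94925504e-04],
       [ 4.27492809e-01, -9.04017936e-01,  1.21234158e-03],
       [-1.09958480e-04, -1.39305517e-03, -9.99999024e-01]]), 'wrist_force': array([-1.02156468,  0.52195525, -0.25397342]), 'torque': array([-0.02211487, -0.02181534,  0.02275677]), 'finger_gap': 0.08542508687163222}
```

View pics/top0.png

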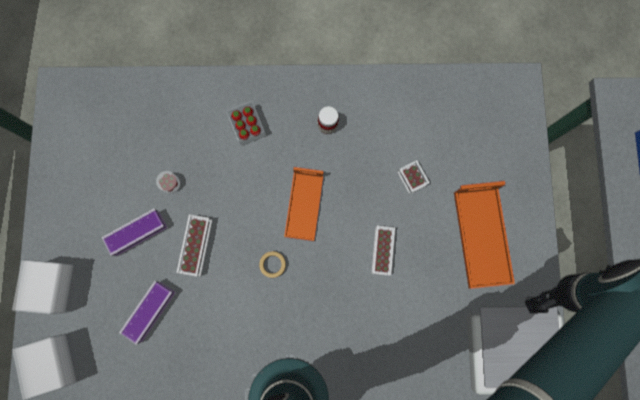

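View pics/side0.png

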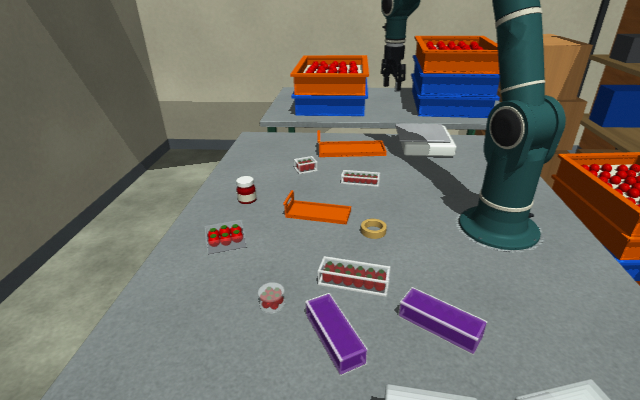

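```bash
python3 - <<'E'
from cell import ctrl
for c in ["top","side"]:
  for n in ["long_pack","short_pack","round_tub","slim_pack","tray","tape_roll","jam_jar","open_punnet"]:
    for m in ctrl.masks_of(n,c): print(c,n,round(m["p"],2),m["extent"],m["pixels"].sum())
E
```

```text
top long_pack 0.88 [105.1, 209.8, 166.5, 253.6] 1542
top long_pack 0.72 [119.8, 284.3, 176.7, 341.8] 1528
top long_pack 0.66 [175.6, 214.6, 210.4, 273.8] 1463
top short_pack 0.49 [228.6, 99.8, 263.3, 146.6] 1035
top round_tub 0.97 [156.1, 169.1, 177.8, 193.4] 425
top round_tub 0.42 [400.2, 159.2, 429.1, 195.2] 632
top slim_pack 0.81 [372.2, 227.4, 398.2, 274.1] 929
top tray 0.96 [451.3, 181.7, 514.4, 288.4] 4775
top tray 0.94 [285.8, 166.8, 324.5, 237.3] 2036
top tape_roll 0.51 [261.3, 250.7, 286.3, 277.6] 303
top jam_jar 0.62 [318.5, 107.0, 335.6, 132.7] 485
top open_punnet 0.91 [225.5, 99.9, 266.9, 147.1] 1103
side long_pack 0.85 [304.6, 293.1, 367.6, 372.4] 2676
side long_pack 0.74 [397.5, 289.3, 484.9, 354.7] 2930
side long_pack 0.67 [320.1, 259.7, 393.4, 295.3] 2088
side short_pack 0.65 [293.6, 157.5, 317.9, 172.8] 321
side short_pack 0.19 [254.7, 281.5, 284.8, 311.6] 705
side round_tub 0.78 [255.5, 281.3, 286.8, 311.6] 719
side slim_pack 0.55 [337.3, 169.9, 379.9, 185.0] 552
side tray 0.93 [285.3, 190.4, 353.0, 222.8] 1204
side tray 0.62 [317.8, 139.4, 386.0, 157.0] 970
side tape_roll 0.92 [361.8, 219.9, 390.0, 237.9] 417
side jam_jar 0.84 [237.2, 176.1, 257.3, 202.4] 466
side open_punnet 0.97 [204.1, 218.8, 247.3, 252.8] 1121
```

Candidates (top pixels):
- **Long pack:** the clear one at (193,245). The purple ones at (133,231) and (147,312) are look-alikes.
- **Tray:** the smaller at (305,203). The larger at (484,235) is a decoy.
- **Short pack:** (413,176). The masks also offered the open punnet at (246,123), which is wrong.
- **Round tub:** (168,181).
- **Slim pack:** (384,250).

Next I'll check these in a close crop and fit the poses.

```bash
cat > h.py <<'E'
from cell import ctrl
import cv2, numpy as np
from scipy.optimize import minimize
D={"long_pack":(.160,.056,.042),"short_pack":(.072,.056,.038),"round_tub":(.056,.056,.038),"slim_pack":(.130,.050,.030)}
def proj(c,P):
    q=P@c["R"].T+c["t"]; return (q@c["K"].T)[:,:2]/q[:,2:]
def box(x0,x1,y0,y1,z0,z1): return np.array([[x,y,z] for x in(x0,x1) for y in(y0,y1) for z in(z0,z1)])
def parts(n):
    if n=="tray": return [box(-.094,.094,-.042,.042,0,.013),box(.090,.094,-.042,.042,0,.050)]
    if n=="big": return []
    l,w,h=D[n]
    if n=="round_tub":
        a=np.linspace(0,2*np.pi,40); return [np.array([[.028*np.cos(t),.028*np.sin(t),z] for t in a for z in(0,h)])]
    return [box(-l/2,l/2,-w/2,w/2,0,h)]
def world(P,p,z=0):
    c,s=np.cos(p[2]),np.sin(p[2]); return np.c_[P[:,0]*c-P[:,1]*s+p[0],P[:,0]*s+P[:,1]*c+p[1],P[:,2]+z]
S=4
def render(n,c,p,z=0):
    m=np.zeros((400*S,640*S),np.uint8)
    for P in parts(n):
        u=proj(c,world(P,p,z)); 
        cv2.fillConvexPoly(m,cv2.convexHull(np.round((u+.5)*S).astype(np.int32)),1)
    return m
def iou(n,obs,p,z=0):
    r=[]
    for c,M in obs:
        m=render(n,c,p,z); r.append((m&M).sum()/(m|M).sum())
    return r
def up(M): return cv2.resize(M.astype(np.uint8),None,fx=S,fy=S,interpolation=cv2.INTER_NEAREST)
def fit(n,obs,p0,z=0):
    obs=[(c,up(M)) for c,M in obs]; best=None
    for d in ([0] if n=="round_tub" else [0,.3,-.3]):
        r=minimize(lambda p:-sum(iou(n,obs,p,z)),np.array(p0)+[0,0,d],method="Nelder-Mead",options=dict(initial_simplex=np.array(p0)+[0,0,d]+np.array([[0,0,0],[.012,0,0],[0,.012,0],[0,0,.25]]),xatol=1e-4,fatol=1e-4,maxiter=150))
        if best is None or r.fun<best.fun: best=r
    return best.x,np.round(iou(n,obs,best.x,z),3)
def ray(c,uv,z):
    d=c["R"].T@np.linalg.solve(c["K"],[uv[0],uv[1],1]); o=-c["R"].T@c["t"]; return (o+d*(z-o[2])/d[2])[:2]
E
python3 - <<'E'
from h import *
print(ctrl.tip_reach)
T=ctrl.snapshot("top");Sd=ctrl.snapshot("side")
cv2.imwrite("pics/crop1.png",cv2.resize(T["image"][90:290,90:440,::-1],None,fx=2.2,fy=2.2,interpolation=cv2.INTER_CUBIC))
seed={"long_pack":(193,245),"short_pack":(413,176),"round_tub":(168,181),"slim_pack":(384,250),"tray":(305,203)}
sside={"long_pack":(355,277),"short_pack":(305,165),"round_tub":(271,297),"slim_pack":(360,178),"tray":(318,208)}
yaw={"long_pack":0,"short_pack":-.5,"round_tub":0,"slim_pack":0,"tray":0}
def pick(cam,uv,names):
    b=None
    for n in names:
        for m in ctrl.masks_of(n,cam):
            e=m["extent"]
            d=np.hypot((e[0]+e[2])/2-uv[0],(e[1]+e[3])/2-uv[1])
            if d<12 and (b is None or d<b[0]-3): b=(d,m["pixels"])
    return None if b is None else b[1]
for n,uv in seed.items():
    obs=[]
    a=pick("top",uv,[n,"round_tub"]); b=pick("side",sside[n],[n])
    if a is not None: obs.append((T,a))
    if b is not None: obs.append((Sd,b))
    p0=[*ray(T,uv,.02),yaw[n]]
    for o in ([obs]+[[q] for q in obs]):
        x,i=fit(n,o,p0); print(n,np.round(x[:2],4),round(np.degrees(x[2]),1),i)
E
```

```text
0.025
long_pack [0.4104 0.257 ] -9.6 [0.962 0.964]
long_pack [0.4103 0.2569] -9.8 [0.962]
long_pack [0.4097 0.2571] -9.0 [0.967]
short_pack [ 0.5983 -0.3514] 26.1 [0.94  0.937]
short_pack [ 0.5984 -0.3501] 26.2 [0.948]
short_pack [ 0.5968 -0.3534] -16.1 [0.857]
round_tub [0.59   0.3383] 6.4 [0.877 0.919]
round_tub [0.5887 0.3385] 6.6 [0.878]
round_tub [0.5897 0.3391] -2.8 [0.92]
slim_pack [ 0.3932 -0.2617] -7.2 [0.959 0.939]
slim_pack [ 0.3936 -0.2612] -6.8 [0.963]
slim_pack [ 0.3936 -0.263 ] -6.5 [0.944]
tray [ 0.5219 -0.0435] -8.6 [0.964 0.954]
tray [ 0.5233 -0.0435] -8.7 [0.968]
tray [ 0.5215 -0.0442] -8.1 [0.955]
```

View pics/crop1.png

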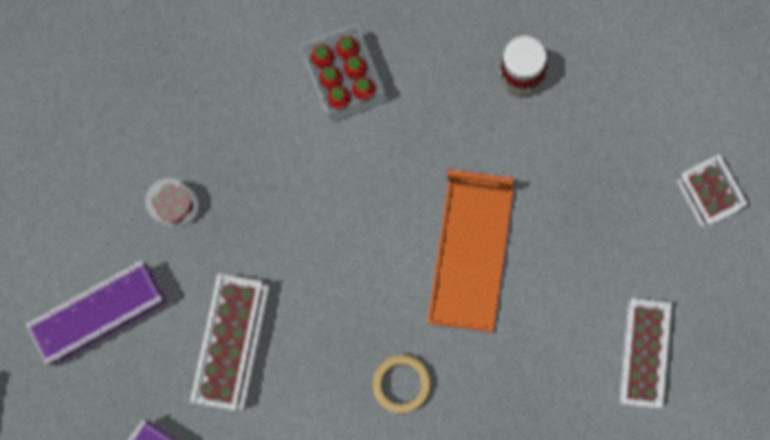

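The crop confirms the choices: the clear long pack at (230,342), the small tray at (472,250) with its handle at the far end, short at (713,190), slim at (647,352) and tub at (172,202). I'll go to the long pack in an arc.

servo_tool:
  plan:
    - {"tx": 0.03,"ty": 0.039,"tz": 0,"spin": -0.06,"fingers": 1}
    - {"tx": 0.03,"ty": 0.039,"tz": 0,"spin": -0.06,"fingers": 1}
    - {"tx": 0.03,"ty": 0.039,"tz": 0,"spin": -0.06,"fingers": 1}
    - {"tx": 0.03,"ty": 0.039,"tz": 0,"spin": -0.06,"fingers": 1}
    - {"tx": 0.03,"ty": 0.039,"tz": 0,"spin": -0.06,"fingers": 1}

```text
time_s: 2.3
tcp_pos: [0.4289, -0.391, 0.2566]
orientation: [[0.99, 0.139, 0.0], [0.139, -0.99, -0.0], [0.0, 0.0, -1.0]]
wrist_force: [1.3, 0.2, -0.3]
finger_gap: 0.0851
```

servo_tool:
  plan:
    - {"tx": 0.01,"ty": 0.048,"tz": 0,"spin": -0.06,"fingers": 1}
    - {"tx": 0.01,"ty": 0.048,"tz": 0,"spin": -0.06,"fingers": 1}
    - {"tx": 0.01,"ty": 0.048,"tz": 0,"spin": -0.06,"fingers": 1}
    - {"tx": 0.01,"ty": 0.048,"tz": 0,"spin": -0.06,"fingers": 1}
    - {"tx": 0.01,"ty": 0.048,"tz": 0,"spin": -0.06,"fingers": 1}

```text
time_s: 2.8
tcp_pos: [0.478, -0.1507, 0.2566]
orientation: [[0.987, -0.16, 0.001], [-0.16, -0.987, -0.0], [0.001, 0.0, -1.0]]
wrist_force: [0.8, -0.6, -0.4]
finger_gap: 0.085
```

servo_tool:
  plan:
    - {"tx": 0,"ty": 0.048,"tz": 0,"spin": 0,"fingers": 1}
    - {"tx": 0,"ty": 0.048,"tz": 0,"spin": 0,"fingers": 1}
    - {"tx": 0,"ty": 0.048,"tz": 0,"spin": 0,"fingers": 1}
    - {"tx": 0,"ty": 0.048,"tz": 0,"spin": 0,"fingers": 1}
    - {"tx": 0,"ty": 0.048,"tz": 0,"spin": 0,"fingers": 1}

```text
time_s: 3.3
tcp_pos: [0.4777, 0.0892, 0.2567]
orientation: [[0.987, -0.158, 0.001], [-0.158, -0.987, -0.0], [0.001, -0.0, -1.0]]
wrist_force: [1.3, 0.5, 0.5]
finger_gap: 0.0854
```

servo_tool:
  plan:
    - {"tx": -0.0135,"ty": 0.0335,"tz": 0,"spin": 0,"fingers": 1}
    - {"tx": -0.0135,"ty": 0.0335,"tz": 0,"spin": 0,"fingers": 1}
    - {"tx": -0.0135,"ty": 0.0335,"tz": 0,"spin": 0,"fingers": 1}
    - {"tx": -0.0135,"ty": 0.0335,"tz": 0,"spin": 0,"fingers": 1}
    - {"tx": -0.0135,"ty": 0.0335,"tz": 0,"spin": 0,"fingers": 1}

```text
time_s: 3.8
tcp_pos: [0.4098, 0.2561, 0.2566]
orientation: [[0.987, -0.158, 0.001], [-0.158, -0.987, 0.0], [0.001, -0.0, -1.0]]
wrist_force: [0.9, 0.3, 0.9]
finger_gap: 0.0854
```

```bash
python3 - <<'E'
from h import *
W=ctrl.snapshot("wrist"); im=W["image"][:,:,::-1].copy()
s=ctrl.get_state();print(s["tcp_pos"],s["time_s"])
for m in ctrl.masks_of("long_pack","wrist"): 
    print(m["p"],m["extent"])
    if abs(sum(m["extent"][::2])/2-325)<120: print(fit("long_pack",[(W,m["pixels"])],[.410,.257,-.16]))
for P in parts("long_pack"):
    for u in proj(W,world(P,[.410,.257,-.165])): cv2.circle(im,tuple(int(v) for v in u),3,(0,255,0),-1)
cv2.imwrite("pics/w1.png",im)
E
```

```text
[0.4068469  0.26228979 0.25697349] 3.85
0.72 [212.8, 259.8, 294.8, 394.2]
(array([ 0.41 ,  0.257, -0.16 ]), array([0.]))
0.7 [68.2, 81.5, 237.5, 226.7]
0.62 [292.4, 81.9, 358.3, 249.2]
(array([ 0.4088195 ,  0.25766875, -0.17759778]), array([0.975]))
```

View pics/w1.png

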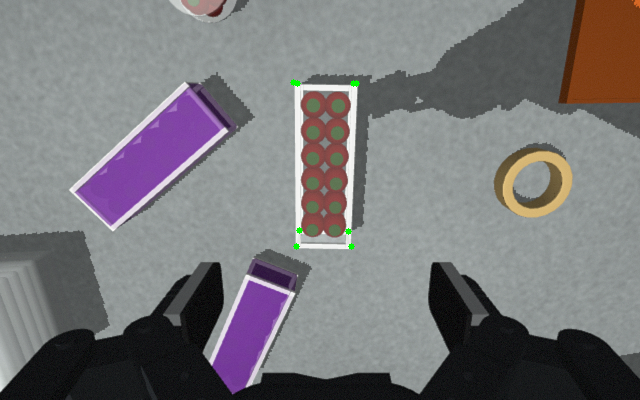

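The wrist view shows the clear pack centred at (325,165), with the purple ones off to its left. The overlay corners fit, so I'll descend.

servo_tool:
  plan:
    - {"tx": 0,"ty": 0,"tz": -0.034,"spin": -0.01,"fingers": 1}
    - {"tx": 0,"ty": 0,"tz": -0.034,"spin": 0,"fingers": 1}
    - {"tx": 0,"ty": 0,"tz": -0.034,"spin": 0,"fingers": 1}
    - {"tx": 0,"ty": 0,"tz": -0.034,"spin": 0,"fingers": 1}
    - {"tx": 0,"ty": 0,"tz": -0.01,"spin": 0,"fingers": 1}

```text
time_s: 4.4
tcp_pos: [0.409, 0.253, 0.1075]
orientation: [[0.986, -0.168, -0.005], [-0.168, -0.986, -0.003], [-0.004, 0.004, -1.0]]
wrist_force: [-0.8, -0.7, 0.0]
finger_gap: 0.0854
```

servo_tool:
  plan:
    - {"tx": 0,"ty": 0.001,"tz": -0.03,"spin": 0,"fingers": 1}
    - {"tx": 0,"ty": 0.001,"tz": -0.024,"spin": 0,"fingers": 1}
    - {"tx": 0,"ty": 0,"tz": -0.014,"spin": 0,"fingers": 1}
    - {"tx": 0,"ty": 0,"tz": -0.006,"spin": 0,"fingers": 1}
    - {"tx": 0,"ty": 0,"tz": 0,"spin": 0,"fingers": 1}

```text
time_s: 4.9
tcp_pos: [0.4106, 0.2569, 0.0364]
orientation: [[0.986, -0.168, -0.0], [-0.168, -0.986, -0.0], [0.0, 0.0, -1.0]]
wrist_force: [-0.3, 0.6, 0.5]
finger_gap: 0.0857
```

servo_tool:
  plan:
    - {"tx": 0,"ty": 0,"tz": 0,"spin": 0,"fingers": 0.3}
    - {"tx": 0,"ty": 0,"tz": 0,"spin": 0,"fingers": 0.3}
    - {"tx": 0,"ty": 0,"tz": 0,"spin": 0,"fingers": 0.3}
    - {"tx": 0,"ty": 0,"tz": 0,"spin": 0,"fingers": 0.3}
    - {"tx": 0,"ty": 0,"tz": 0,"spin": 0,"fingers": 0.3}

```text
time_s: 5.4
tcp_pos: [0.4112, 0.2575, 0.0376]
orientation: [[0.986, -0.168, 0.002], [-0.168, -0.986, 0.001], [0.002, -0.002, -1.0]]
wrist_force: [-0.8, 0.0, 5.6]
finger_gap: 0.055
```

servo_tool:
  plan:
    - {"tx": 0,"ty": 0,"tz": 0,"spin": 0,"fingers": 0.3}
    - {"tx": 0,"ty": 0,"tz": 0,"spin": 0,"fingers": 0.3}
    - {"tx": 0,"ty": 0,"tz": 0.01,"spin": 0,"fingers": 0.3}
    - {"tx": 0,"ty": 0,"tz": 0.02,"spin": 0,"fingers": 0.3}
    - {"tx": 0,"ty": 0,"tz": 0.03,"spin": 0,"fingers": 0.3}

```text
time_s: 5.9
tcp_pos: [0.4092, 0.256, 0.0964]
orientation: [[0.986, -0.167, -0.003], [-0.167, -0.986, -0.002], [-0.003, 0.002, -1.0]]
wrist_force: [0.1, 0.4, -2.0]
finger_gap: 0.055
```

servo_tool:
  plan:
    - {"tx": 0.012,"ty": -0.035,"tz": 0.006,"spin": 0.005,"fingers": 0.3}
    - {"tx": 0.012,"ty": -0.035,"tz": 0.006,"spin": 0.005,"fingers": 0.3}
    - {"tx": 0.012,"ty": -0.035,"tz": 0.006,"spin": 0.005,"fingers": 0.3}
    - {"tx": 0.012,"ty": -0.035,"tz": 0.006,"spin": 0,"fingers": 0.3}
    - {"tx": 0.012,"ty": -0.035,"tz": 0,"spin": 0,"fingers": 0.3}

```text
time_s: 6.4
tcp_pos: [0.471, 0.0804, 0.1218]
orientation: [[0.988, -0.153, 0.002], [-0.153, -0.988, 0.0], [0.002, -0.0, -1.0]]
wrist_force: [0.1, 0.1, -3.2]
finger_gap: 0.0546
```

servo_tool:
  plan:
    - {"tx": 0.012,"ty": -0.035,"tz": 0,"spin": 0,"fingers": 0.3}
    - {"tx": 0.012,"ty": -0.035,"tz": 0,"spin": 0,"fingers": 0.3}
    - {"tx": 0.012,"ty": -0.03,"tz": 0,"spin": 0,"fingers": 0.3}
    - {"tx": 0.011,"ty": -0.02,"tz": 0,"spin": 0,"fingers": 0.3}
    - {"tx": 0.005,"ty": -0.005,"tz": 0,"spin": 0,"fingers": 0.3}

```text
time_s: 6.9
tcp_pos: [0.5229, -0.0465, 0.1208]
orientation: [[0.988, -0.157, 0.001], [-0.157, -0.988, -0.001], [0.001, 0.001, -1.0]]
wrist_force: [0.6, 0.1, -3.9]
finger_gap: 0.0553
```

```bash
python3 - <<'E'
from h import *
for c in ["top","wrist"]:
    T=ctrl.snapshot(c); im=T["image"][:,:,::-1].copy()
    if c=="top": im=cv2.resize(im[140:280,230:400],None,fx=4,fy=4,interpolation=cv2.INTER_CUBIC)
    cv2.imwrite(f"pics/a_{c}.png",im)
s=ctrl.get_state();print(s["tcp_pos"],s["time_s"])
E
```

```text
[ 0.52264045 -0.04368876  0.12067423] 7.0
```

View pics/a_wrist.png

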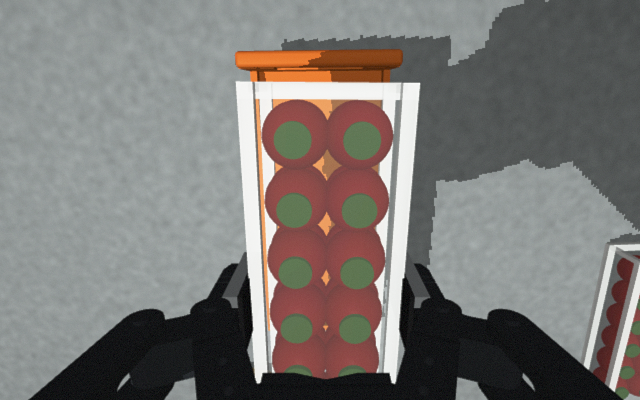

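View pics/a_top.png

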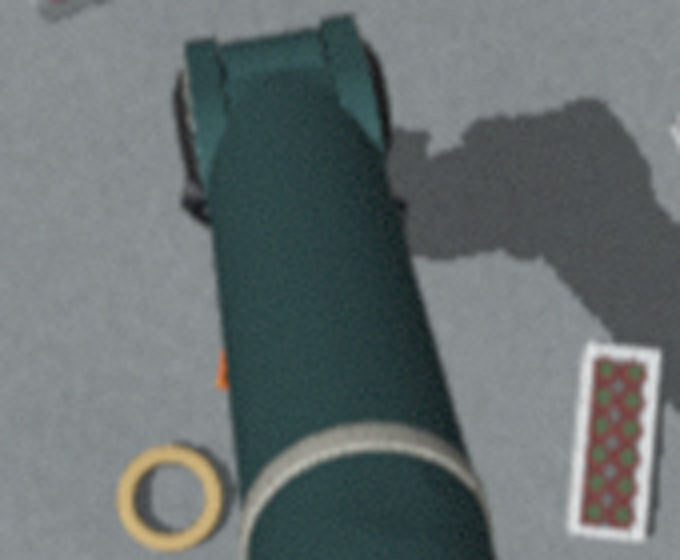

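Top is hidden by the arm. The wrist view shows the pack aligned with the handle, its far edge at row 83. I'll overlay the models to check the in-hand offset.

```bash
python3 - <<'E'
from h import *
T=ctrl.snapshot("wrist"); im=T["image"][:,:,::-1].copy()
s=ctrl.get_state();print(s["tcp_pos"])
for n,p,z,col in [("long_pack",[.5216,-.0435,-.155],.0843,(0,255,0)),("tray",[.522,-.0435,-.15],0,(255,0,0))]:
    for P in parts(n):
        for u in proj(T,world(P,p,z)):
            if abs(u).max()<2000: cv2.circle(im,tuple(int(round(v)) for v in u),3,col,-1)
cv2.imwrite("pics/a2.png",im[:300])
E
```

```text
[ 0.52204314 -0.04235222  0.12051104]
```

View pics/a2.png

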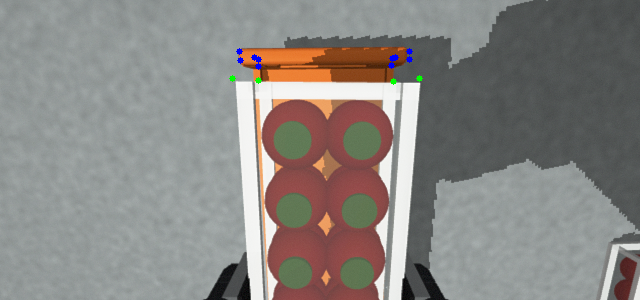

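servo_tool:
  plan:
    - {"tx": 0.0005,"ty": 0.0015,"tz": -0.02,"spin": 0,"fingers": 0.3}
    - {"tx": 0,"ty": 0,"tz": -0.02,"spin": 0,"fingers": 0.3}
    - {"tx": 0,"ty": 0,"tz": -0.018,"spin": 0,"fingers": 0.3}
    - {"tx": 0,"ty": 0,"tz": -0.01,"spin": 0,"fingers": 0.3}
    - {"tx": 0,"ty": 0,"tz": -0.005,"spin": 0,"fingers": 0.3}

```text
time_s: 7.55
tcp_pos: [0.522, -0.0402, 0.0466]
orientation: [[0.989, -0.151, -0.002], [-0.151, -0.989, 0.001], [-0.002, -0.0, -1.0]]
wrist_force: [-0.2, -1.3, -2.1]
finger_gap: 0.0553
```

servo_tool:
  plan:
    - {"tx": 0,"ty": 0,"tz": -0.002,"spin": 0,"fingers": 0.3}
    - {"tx": 0,"ty": 0,"tz": -0.001,"spin": 0,"fingers": 0.3}
    - {"tx": 0,"ty": 0,"tz": -0.001,"spin": 0,"fingers": 0.3}
    - {"tx": 0,"ty": 0,"tz": 0,"spin": 0,"fingers": 0.3}
    - {"tx": 0,"ty": 0,"tz": 0,"spin": 0,"fingers": 0.3}

```text
time_s: 8.05
tcp_pos: [0.5231, -0.0417, 0.0437]
orientation: [[0.988, -0.153, 0.001], [-0.153, -0.988, -0.0], [0.001, 0.0, -1.0]]
wrist_force: [-0.3, -0.1, -2.9]
finger_gap: 0.0552
```

servo_tool:
  plan:
    - {"tx": 0,"ty": 0,"tz": -0.001,"spin": 0,"fingers": 0.3}
    - {"tx": 0,"ty": 0,"tz": -0.0005,"spin": 0,"fingers": 0.3}
    - {"tx": 0,"ty": 0,"tz": -0.0005,"spin": 0,"fingers": 0.3}
    - {"tx": 0,"ty": 0,"tz": 0,"spin": 0,"fingers": 0.3}
    - {"tx": 0,"ty": 0,"tz": 0,"spin": 0,"fingers": 0.3}

```text
time_s: 8.55
tcp_pos: [0.5232, -0.0417, 0.0427]
orientation: [[0.988, -0.153, 0.001], [-0.153, -0.988, -0.001], [0.001, 0.001, -1.0]]
wrist_force: [-4.4, -1.1, 10.6]
finger_gap: 0.0551
```

Contact felt: +10.6 N, up from about -3 N while carrying. I'll release and lift.

servo_tool:
  plan:
    - {"tx": 0,"ty": 0,"tz": 0,"spin": 0,"fingers": 0.75}
    - {"tx": 0,"ty": 0,"tz": 0,"spin": 0,"fingers": 0.85}
    - {"tx": 0,"ty": 0,"tz": 0,"spin": 0,"fingers": 1}
    - {"tx": 0,"ty": 0,"tz": 0,"spin": 0,"fingers": 1}
    - {"tx": 0,"ty": 0,"tz": 0,"spin": 0,"fingers": 1}

```text
time_s: 9.05
tcp_pos: [0.5229, -0.0416, 0.0412]
orientation: [[0.988, -0.153, -0.0], [-0.153, -0.988, 0.0], [-0.0, -0.0, -1.0]]
wrist_force: [0.5, 0.2, -0.4]
finger_gap: 0.0855
```

servo_tool:
  plan:
    - {"tx": 0,"ty": 0,"tz": 0.02,"spin": 0.0,"fingers": 1}
    - {"tx": 0,"ty": 0,"tz": 0.04,"spin": 0,"fingers": 1}
    - {"tx": 0,"ty": 0,"tz": 0.045,"spin": 0,"fingers": 1}
    - {"tx": 0,"ty": -0.01,"tz": 0.045,"spin": 0,"fingers": 1}
    - {"tx": 0,"ty": -0.02,"tz": 0.04,"spin": 0,"fingers": 1}

```text
time_s: 9.55
tcp_pos: [0.523, -0.0702, 0.2336]
orientation: [[0.989, -0.149, 0.001], [-0.149, -0.989, 0.001], [0.001, -0.001, -1.0]]
wrist_force: [0.7, 0.0, 0.5]
finger_gap: 0.0851
```

```bash
python3 - <<'E'
from h import *
T=ctrl.snapshot("wrist"); im=T["image"][:,:,::-1].copy()
s=ctrl.get_state();print(s["tcp_pos"],s["finger_gap"])
for n,z in [("long_pack",.005),("tray",0)]:
    for m in ctrl.masks_of(n,"wrist"):
        print(n,m["p"],m["extent"],m["pixels"].sum())
        cc=cv2.findContours(m["pixels"].astype(np.uint8),0,1)[0]; cv2.drawContours(im,cc,-1,(255,0,255) if n=="tray" else (0,255,0),1)
for n,p,z,col in [("long_pack",[.5216,-.0415,-.153],.005,(0,255,0)),("tray",[.522,-.0435,-.15],0,(255,0,0))]:
    for P in parts(n):
        for u in proj(T,world(P,p,z)):
            if abs(u).max()<2000: cv2.circle(im,tuple(int(round(v)) for v in u),2,col,-1)
cv2.imwrite("pics/b1.png",im)
E
```

```text
[ 0.5263582  -0.07546407  0.23983756] 0.08568766666262582
long_pack 0.72 [257.9, 90.9, 326.2, 267.6] 10966
tray 0.67 [239.5, 70.1, 345.9, 263.1] 5910
```

View pics/b1.png

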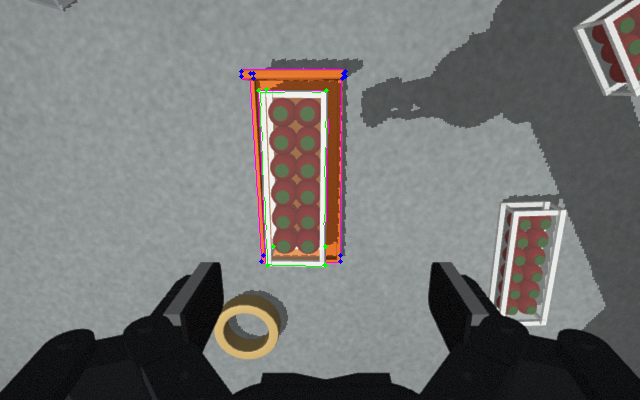

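Long pack sits in the tray: pack at (292,178), tray outline at (292,168), aligned. Next is the short pack.

servo_tool:
  plan:
    - {"tx": 0.008,"ty": -0.03,"tz": 0,"spin": 0.061,"fingers": 1}
    - {"tx": 0.008,"ty": -0.03,"tz": 0,"spin": 0.061,"fingers": 1}
    - {"tx": 0.008,"ty": -0.03,"tz": 0,"spin": 0.061,"fingers": 1}
    - {"tx": 0.008,"ty": -0.03,"tz": 0,"spin": 0.061,"fingers": 1}
    - {"tx": 0.008,"ty": -0.03,"tz": 0,"spin": 0.061,"fingers": 1}

```text
time_s: 10.2
tcp_pos: [0.5624, -0.2219, 0.2294]
orientation: [[0.988, 0.154, -0.003], [0.154, -0.988, 0.001], [-0.002, -0.002, -1.0]]
wrist_force: [-0.1, 0.5, -0.1]
finger_gap: 0.0855
```

servo_tool:
  plan:
    - {"tx": 0.008,"ty": -0.03,"tz": 0,"spin": 0.061,"fingers": 1}
    - {"tx": 0.008,"ty": -0.03,"tz": -0.01,"spin": 0.061,"fingers": 1}
    - {"tx": 0.008,"ty": -0.03,"tz": -0.01,"spin": 0.061,"fingers": 1}
    - {"tx": 0.008,"ty": -0.025,"tz": -0.01,"spin": 0.061,"fingers": 1}
    - {"tx": 0.004,"ty": -0.015,"tz": -0.005,"spin": 0.061,"fingers": 1}

```text
time_s: 10.7
tcp_pos: [0.5978, -0.3531, 0.1926]
orientation: [[0.897, 0.442, -0.004], [0.442, -0.897, 0.002], [-0.003, -0.003, -1.0]]
wrist_force: [-0.1, -0.2, -1.2]
finger_gap: 0.0855
```

```bash
python3 - <<'E'
from h import *
W=ctrl.snapshot("wrist"); im=W["image"][:,:,::-1].copy()
s=ctrl.get_state();print(s["tcp_pos"],s["time_s"])
for n in ["short_pack","round_tub"]:
  for m in ctrl.masks_of(n,"wrist"): 
    print(n,m["p"],m["extent"])
    cc=cv2.findContours(m["pixels"].astype(np.uint8),0,1)[0]; cv2.drawContours(im,cc,-1,(255,0,255),1)
    if n=="short_pack": print(fit(n,[(W,m["pixels"])],[.5983,-.3514,.456]))
for P in parts("short_pack"):
    for u in proj(W,world(P,[.5983,-.3514,.456])): cv2.circle(im,tuple(int(v) for v in u),2,(0,255,0),-1)
cv2.imwrite("pics/c1.png",im)
T=ctrl.snapshot("top")
for n,z,p0 in [("long_pack",.005,[.5216,-.0415,-.153])]:
  for m in ctrl.masks_of(n,"top"):
    e=m["extent"]; print(n,m["p"],e)
    if abs((e[0]+e[2])/2-305)<15: print(fit(n,[(T,m["pixels"])],p0,z))
cv2.imwrite("pics/c1t.png",cv2.resize(T["image"][140:280,230:400,::-1],None,fx=4,fy=4,interpolation=cv2.INTER_CUBIC))
E
```

```text
[ 0.59747727 -0.35525516  0.19183854] 10.75
long_pack 0.91 [120.7, 283.5, 175.6, 341.1]
long_pack 0.86 [287.6, 171.4, 316.1, 234.2]
(array([ 0.52274196, -0.04265857, -0.16176075]), array([0.958]))
long_pack 0.63 [103.4, 209.8, 167.2, 254.3]
```

View pics/c1.png

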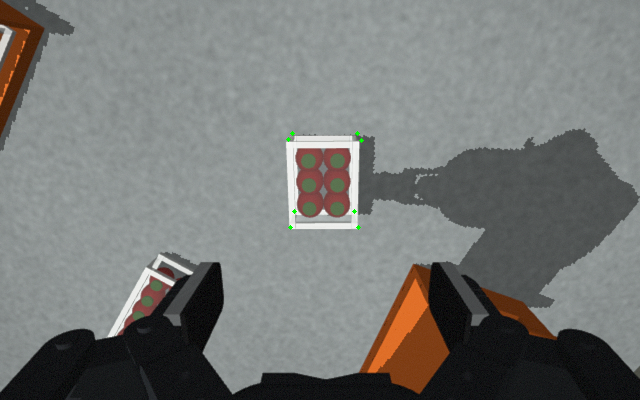

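View pics/c1t.png

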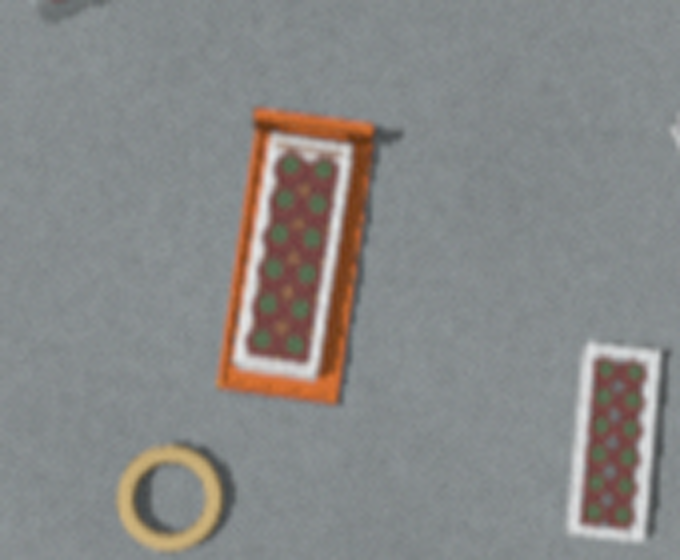

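The wrist overlay fits the short pack at (324,184) to within 2 px. The long pack in the tray is about 1 mm off centre by the top fit. Descending.

servo_tool:
  plan:
    - {"tx": 0,"ty": 0.001,"tz": -0.04,"spin": 0,"fingers": 1}
    - {"tx": 0,"ty": 0,"tz": -0.04,"spin": 0,"fingers": 1}
    - {"tx": 0,"ty": 0,"tz": -0.03,"spin": 0,"fingers": 1}
    - {"tx": 0,"ty": 0,"tz": -0.015,"spin": 0,"fingers": 1}
    - {"tx": 0,"ty": 0,"tz": 0,"spin": 0,"fingers": 1}

```text
time_s: 11.45
tcp_pos: [0.598, -0.3487, 0.0695]
orientation: [[0.897, 0.442, -0.003], [0.442, -0.897, 0.002], [-0.002, -0.003, -1.0]]
wrist_force: [0.4, -0.3, -0.4]
finger_gap: 0.0852
```

servo_tool:
  plan:
    - {"tx": 0,"ty": 0,"tz": -0.02,"spin": 0,"fingers": 1}
    - {"tx": 0,"ty": 0,"tz": -0.01,"spin": 0,"fingers": 1}
    - {"tx": 0,"ty": 0,"tz": -0.004,"spin": 0,"fingers": 1}
    - {"tx": 0,"ty": 0,"tz": 0,"spin": 0,"fingers": 1}
    - {"tx": 0,"ty": 0,"tz": 0,"spin": 0,"fingers": 1}

```text
time_s: 11.95
tcp_pos: [0.5993, -0.3508, 0.0379]
orientation: [[0.898, 0.441, 0.001], [0.441, -0.898, -0.0], [0.001, 0.001, -1.0]]
wrist_force: [-0.1, -0.1, -0.3]
finger_gap: 0.0852
```

servo_tool:
  plan:
    - {"tx": -0.001,"ty": 0,"tz": -0.005,"spin": 0,"fingers": 1}
    - {"tx": 0,"ty": 0,"tz": 0,"spin": 0,"fingers": 0.3}
    - {"tx": 0,"ty": 0,"tz": 0,"spin": 0,"fingers": 0.3}
    - {"tx": 0,"ty": 0,"tz": 0,"spin": 0,"fingers": 0.3}
    - {"tx": 0,"ty": 0,"tz": 0,"spin": 0,"fingers": 0.3}

```text
time_s: 12.45
tcp_pos: [0.5982, -0.3508, 0.0327]
orientation: [[0.898, 0.441, 0.001], [0.441, -0.898, -0.0], [0.0, 0.001, -1.0]]
wrist_force: [0.8, 0.6, 1.4]
finger_gap: 0.0547
```

servo_tool:
  plan:
    - {"tx": 0,"ty": 0,"tz": 0,"spin": 0,"fingers": 0.3}
    - {"tx": 0,"ty": 0,"tz": 0,"spin": 0,"fingers": 0.3}
    - {"tx": 0,"ty": 0,"tz": 0,"spin": 0,"fingers": 0.3}
    - {"tx": 0,"ty": 0,"tz": 0.01,"spin": 0,"fingers": 0.3}
    - {"tx": 0,"ty": 0,"tz": 0.03,"spin": 0,"fingers": 0.3}

```text
time_s: 12.95
tcp_pos: [0.5951, -0.3493, 0.0692]
orientation: [[0.897, 0.441, -0.007], [0.441, -0.897, 0.004], [-0.005, -0.006, -1.0]]
wrist_force: [-1.0, 0.6, -0.7]
finger_gap: 0.0551
```

servo_tool:
  plan:
    - {"tx": 0,"ty": 0.01,"tz": 0.03,"spin": -0.061,"fingers": 0.3}
    - {"tx": -0.013,"ty": 0.03,"tz": 0.025,"spin": -0.061,"fingers": 0.3}
    - {"tx": -0.013,"ty": 0.035,"tz": 0.02,"spin": -0.061,"fingers": 0.3}
    - {"tx": -0.013,"ty": 0.035,"tz": 0.015,"spin": -0.061,"fingers": 0.3}
    - {"tx": -0.013,"ty": 0.035,"tz": 0,"spin": -0.061,"fingers": 0.3}

```text
time_s: 13.45
tcp_pos: [0.5463, -0.2045, 0.1649]
orientation: [[0.989, 0.149, 0.004], [0.149, -0.989, -0.001], [0.003, 0.002, -1.0]]
wrist_force: [0.5, 1.0, -1.2]
finger_gap: 0.055
```

servo_tool:
  plan:
    - {"tx": -0.013,"ty": 0.038,"tz": 0,"spin": -0.061,"fingers": 0.3}
    - {"tx": -0.013,"ty": 0.038,"tz": 0,"spin": -0.061,"fingers": 0.3}
    - {"tx": -0.013,"ty": 0.038,"tz": 0,"spin": -0.061,"fingers": 0.3}
    - {"tx": -0.013,"ty": 0.035,"tz": 0,"spin": -0.061,"fingers": 0.3}
    - {"tx": -0.012,"ty": 0.02,"tz": 0,"spin": -0.061,"fingers": 0.3}

```text
time_s: 13.95
tcp_pos: [0.4807, -0.0334, 0.1626]
orientation: [[0.988, -0.152, -0.0], [-0.152, -0.988, 0.001], [-0.0, -0.001, -1.0]]
wrist_force: [-1.0, -0.2, -1.4]
finger_gap: 0.055
```

servo_tool:
  plan:
    - {"tx": 0,"ty": 0,"tz": -0.01,"spin": 0,"fingers": 0.3}
    - {"tx": 0,"ty": 0,"tz": -0.01,"spin": 0,"fingers": 0.3}
    - {"tx": 0,"ty": 0,"tz": -0.01,"spin": 0,"fingers": 0.3}
    - {"tx": 0,"ty": 0,"tz": 0,"spin": 0,"fingers": 0.3}
    - {"tx": 0,"ty": 0,"tz": 0,"spin": 0,"fingers": 0.3}

```text
time_s: 14.45
tcp_pos: [0.4818, -0.0374, 0.1317]
orientation: [[0.988, -0.154, -0.001], [-0.154, -0.988, 0.0], [-0.001, 0.0, -1.0]]
wrist_force: [0.7, 0.0, -1.3]
finger_gap: 0.0555
```

```bash
python3 - <<'E'
from h import *
T=ctrl.snapshot("wrist"); im=T["image"][:,:,::-1].copy()
s=ctrl.get_state();p=s["tcp_pos"];print(p,s["orientation"][:2,0])
for n,p,z,col in [("short_pack",[p[0],p[1],-.15],p[2]-.033,(0,255,0)),("tray",[.522,-.0435,-.15],0,(255,0,0)),("long_pack",[.522,-.0425,-.155],.005,(255,255,0))]:
    for P in parts(n):
        for u in proj(T,world(P,p,z)):
            if abs(u).max()<2000: cv2.circle(im,tuple(int(round(v)) for v in u),2,col,-1)
cv2.imwrite("pics/d1.png",im)
E
```

```text
[ 0.48209659 -0.03725977  0.13204205] [ 0.9881066  -0.15376982]
```

View pics/d1.png

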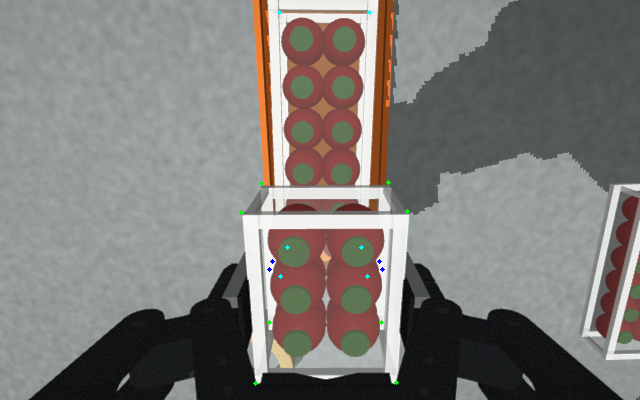

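Pack (far lower edge at row 186, cols 262–388) is centred over the tray (cols 263–392) and the overlay agrees. Lowering.

servo_tool:
  plan:
    - {"tx": 0,"ty": 0,"tz": -0.018,"spin": 0,"fingers": 0.3}
    - {"tx": 0,"ty": 0,"tz": -0.014,"spin": 0,"fingers": 0.3}
    - {"tx": 0,"ty": 0,"tz": -0.01,"spin": 0,"fingers": 0.3}
    - {"tx": 0,"ty": 0,"tz": -0.005,"spin": 0,"fingers": 0.3}
    - {"tx": 0,"ty": 0,"tz": 0,"spin": 0,"fingers": 0.3}

```text
time_s: 15.0
tcp_pos: [0.4817, -0.0367, 0.0849]
orientation: [[0.988, -0.153, -0.001], [-0.153, -0.988, 0.0], [-0.001, 0.0, -1.0]]
wrist_force: [0.5, -0.4, -0.4]
finger_gap: 0.0554
```

servo_tool:
  plan:
    - {"tx": 0,"ty": 0,"tz": -0.001,"spin": 0,"fingers": 0.3}
    - {"tx": 0,"ty": 0,"tz": -0.001,"spin": 0,"fingers": 0.3}
    - {"tx": 0,"ty": 0,"tz": -0.001,"spin": 0,"fingers": 0.3}
    - {"tx": 0,"ty": 0,"tz": 0,"spin": 0,"fingers": 0.3}
    - {"tx": 0,"ty": 0,"tz": 0,"spin": 0,"fingers": 0.3}

```text
time_s: 15.5
tcp_pos: [0.482, -0.0366, 0.0824]
orientation: [[0.988, -0.153, 0.0], [-0.153, -0.988, -0.0], [0.0, 0.0, -1.0]]
wrist_force: [-0.5, -0.8, -2.4]
finger_gap: 0.0548
```

servo_tool:
  plan:
    - {"tx": 0,"ty": 0,"tz": -0.001,"spin": 0,"fingers": 0.3}
    - {"tx": 0,"ty": 0,"tz": 0,"spin": 0,"fingers": 0.3}
    - {"tx": 0,"ty": 0,"tz": -0.001,"spin": 0,"fingers": 0.3}
    - {"tx": 0,"ty": 0,"tz": 0,"spin": 0,"fingers": 0.3}
    - {"tx": 0,"ty": 0,"tz": 0,"spin": 0,"fingers": 0.3}

```text
time_s: 16.0
tcp_pos: [0.4818, -0.0366, 0.0802]
orientation: [[0.988, -0.153, -0.0], [-0.153, -0.988, -0.0], [-0.0, 0.0, -1.0]]
wrist_force: [-0.3, 0.1, -0.6]
finger_gap: 0.0554
```

servo_tool:
  plan:
    - {"tx": 0,"ty": 0,"tz": -0.001,"spin": 0,"fingers": 0.3}
    - {"tx": 0,"ty": 0,"tz": 0,"spin": 0,"fingers": 0.3}
    - {"tx": 0,"ty": 0,"tz": 0,"spin": 0,"fingers": 0.3}
    - {"tx": 0,"ty": 0,"tz": 0,"spin": 0,"fingers": 0.3}
    - {"tx": 0,"ty": 0,"tz": 0,"spin": 0,"fingers": 0.3}

```text
time_s: 16.5
tcp_pos: [0.482, -0.0366, 0.0796]
orientation: [[0.988, -0.153, 0.0], [-0.153, -0.988, -0.0], [0.0, 0.0, -1.0]]
wrist_force: [-2.1, -0.1, 5.7]
finger_gap: 0.055
```

Contact at 5.7 N. Release and lift, then go for the tub.

servo_tool:
  plan:
    - {"tx": 0,"ty": 0,"tz": 0,"spin": 0,"fingers": 0.75}
    - {"tx": 0,"ty": 0,"tz": 0,"spin": 0,"fingers": 0.85}
    - {"tx": 0,"ty": 0,"tz": 0,"spin": 0,"fingers": 1}
    - {"tx": 0,"ty": 0,"tz": 0,"spin": 0,"fingers": 1}
    - {"tx": 0,"ty": 0,"tz": 0.005,"spin": 0,"fingers": 1}

```text
time_s: 17.0
tcp_pos: [0.4814, -0.0366, 0.0839]
orientation: [[0.988, -0.153, -0.001], [-0.153, -0.988, 0.0], [-0.001, 0.0, -1.0]]
wrist_force: [0.1, 0.6, 0.4]
finger_gap: 0.0856
```

servo_tool:
  plan:
    - {"tx": 0,"ty": 0,"tz": 0.03,"spin": 0.0,"fingers": 1}
    - {"tx": 0,"ty": 0,"tz": 0.04,"spin": 0,"fingers": 1}
    - {"tx": 0,"ty": 0,"tz": 0.045,"spin": 0,"fingers": 1}
    - {"tx": 0.01,"ty": 0.02,"tz": 0.035,"spin": 0,"fingers": 1}
    - {"tx": 0.01,"ty": 0.035,"tz": 0,"spin": 0,"fingers": 1}

```text
time_s: 17.5
tcp_pos: [0.5051, 0.0167, 0.2399]
orientation: [[0.987, -0.158, 0.01], [-0.158, -0.987, -0.002], [0.011, -0.0, -1.0]]
wrist_force: [2.2, -0.3, -0.6]
finger_gap: 0.0853
```

servo_tool:
  plan:
    - {"tx": 0.01,"ty": 0.04,"tz": 0,"spin": 0.0,"fingers": 1}
    - {"tx": 0.01,"ty": 0.04,"tz": 0,"spin": 0,"fingers": 1}
    - {"tx": 0.01,"ty": 0.04,"tz": 0,"spin": 0,"fingers": 1}
    - {"tx": 0.01,"ty": 0.04,"tz": 0,"spin": 0,"fingers": 1}
    - {"tx": 0.01,"ty": 0.04,"tz": 0,"spin": 0,"fingers": 1}

```text
time_s: 18.0
tcp_pos: [0.552, 0.2199, 0.2347]
orientation: [[0.988, -0.153, 0.0], [-0.153, -0.988, -0.0], [0.0, 0.0, -1.0]]
wrist_force: [0.8, -1.1, -0.0]
finger_gap: 0.0854
```

servo_tool:
  plan:
    - {"tx": 0.01,"ty": 0.04,"tz": -0.01,"spin": 0.0,"fingers": 1}
    - {"tx": 0.01,"ty": 0.035,"tz": -0.01,"spin": 0,"fingers": 1}
    - {"tx": 0.01,"ty": 0.03,"tz": -0.01,"spin": 0,"fingers": 1}
    - {"tx": 0.008,"ty": 0.015,"tz": -0.01,"spin": 0,"fingers": 1}
    - {"tx": 0,"ty": 0,"tz": 0,"spin": 0,"fingers": 1}

```text
time_s: 18.5
tcp_pos: [0.5888, 0.3408, 0.1925]
orientation: [[0.989, -0.149, -0.003], [-0.149, -0.989, 0.0], [-0.003, 0.0, -1.0]]
wrist_force: [0.2, -0.2, 0.0]
finger_gap: 0.0856
```

```bash
python3 - <<'E'
from h import *
W=ctrl.snapshot("wrist"); im=W["image"][:,:,::-1].copy()
s=ctrl.get_state();print(s["tcp_pos"],s["time_s"])
for m in ctrl.masks_of("round_tub","wrist"): 
    print(m["p"],m["extent"]); print(fit("round_tub",[(W,m["pixels"])],[.59,.338,0]))
for u in proj(W,world(parts("round_tub")[0],[.59,.338,0])): cv2.circle(im,tuple(int(v) for v in u),1,(0,255,0),-1)
cv2.imwrite("pics/e1.png",im)
T=ctrl.snapshot("top")
cv2.imwrite("pics/e1t.png",cv2.resize(T["image"][140:280,230:400,::-1],None,fx=4,fy=4,interpolation=cv2.INTER_CUBIC))
for m in ctrl.masks_of("short_pack","top"):
    e=m["extent"]; print("short",m["p"],e)
    if abs((e[0]+e[2])/2-302)<20: print(fit("short_pack",[(T,m["pixels"])],[.482,-.0365,-.15],.047))
E
```

```text
[0.589088   0.33904554 0.19324629] 18.55
0.92 [291.0, 146.8, 364.5, 220.5]
(array([0.58825818, 0.338898  , 0.08944399]), array([0.983]))
short 0.83 [289.8, 197.9, 312.4, 231.3]
(array([ 0.48251948, -0.03746536, -0.15917547]), array([0.96]))
```

View pics/e1.png

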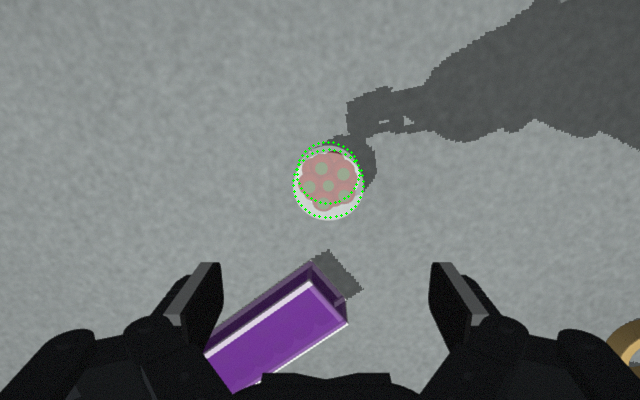

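View pics/e1t.png

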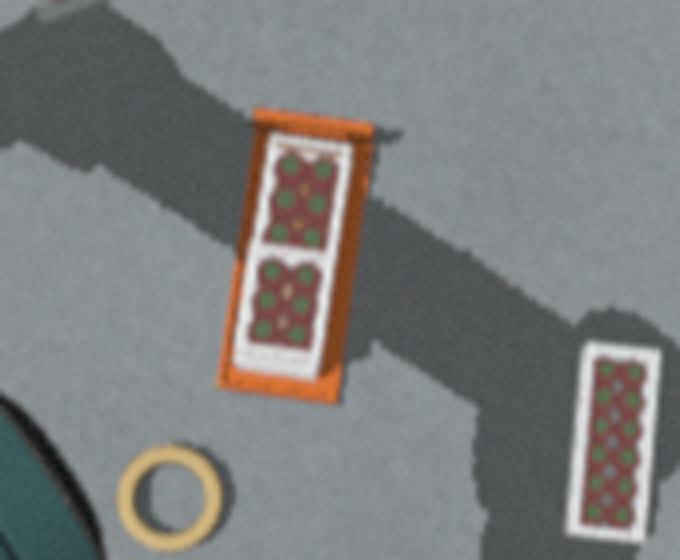

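Tub is at (328,182), and the fit and overlay agree. The short pack in the tray fits within about 1 mm of target. Descending on the tub.

servo_tool:
  plan:
    - {"tx": -0.001,"ty": 0,"tz": -0.04,"spin": 0,"fingers": 1}
    - {"tx": 0,"ty": 0,"tz": -0.04,"spin": 0,"fingers": 1}
    - {"tx": 0,"ty": 0,"tz": -0.035,"spin": 0,"fingers": 1}
    - {"tx": 0,"ty": 0,"tz": -0.015,"spin": 0,"fingers": 1}
    - {"tx": 0,"ty": 0,"tz": 0,"spin": 0,"fingers": 1}

```text
time_s: 19.2
tcp_pos: [0.5881, 0.3367, 0.0628]
orientation: [[0.988, -0.154, -0.003], [-0.154, -0.988, -0.002], [-0.003, 0.003, -1.0]]
wrist_force: [-1.0, -0.0, -1.1]
finger_gap: 0.0854
```

servo_tool:
  plan:
    - {"tx": 0,"ty": 0,"tz": -0.02,"spin": 0,"fingers": 1}
    - {"tx": 0,"ty": 0,"tz": -0.008,"spin": 0,"fingers": 1}
    - {"tx": 0,"ty": 0,"tz": -0.003,"spin": 0,"fingers": 1}
    - {"tx": 0,"ty": 0,"tz": 0,"spin": 0,"fingers": 1}
    - {"tx": 0,"ty": 0,"tz": 0,"spin": 0,"fingers": 1}

```text
time_s: 19.7
tcp_pos: [0.5895, 0.3388, 0.0346]
orientation: [[0.988, -0.153, 0.001], [-0.153, -0.988, 0.001], [0.001, -0.001, -1.0]]
wrist_force: [0.7, -0.4, 0.3]
finger_gap: 0.0853
```

servo_tool:
  plan:
    - {"tx": -0.0005,"ty": 0,"tz": -0.002,"spin": 0,"fingers": 1}
    - {"tx": 0,"ty": 0,"tz": 0,"spin": 0,"fingers": 0.3}
    - {"tx": 0,"ty": 0,"tz": 0,"spin": 0,"fingers": 0.3}
    - {"tx": 0,"ty": 0,"tz": 0,"spin": 0,"fingers": 0.3}
    - {"tx": 0,"ty": 0,"tz": 0,"spin": 0,"fingers": 0.3}

```text
time_s: 20.2
tcp_pos: [0.5887, 0.3387, 0.0319]
orientation: [[0.988, -0.153, 0.001], [-0.153, -0.988, 0.001], [0.001, -0.001, -1.0]]
wrist_force: [-0.2, 0.3, 3.7]
finger_gap: 0.0547
```

servo_tool:
  plan:
    - {"tx": 0,"ty": 0,"tz": 0,"spin": 0,"fingers": 0.3}
    - {"tx": 0,"ty": 0,"tz": 0,"spin": 0,"fingers": 0.3}
    - {"tx": 0,"ty": 0,"tz": 0,"spin": 0,"fingers": 0.3}
    - {"tx": 0,"ty": 0,"tz": 0.01,"spin": 0,"fingers": 0.3}
    - {"tx": 0,"ty": 0,"tz": 0.03,"spin": 0,"fingers": 0.3}

```text
time_s: 20.7
tcp_pos: [0.5859, 0.3366, 0.0682]
orientation: [[0.988, -0.152, -0.007], [-0.153, -0.988, -0.004], [-0.006, 0.005, -1.0]]
wrist_force: [0.3, 1.3, -0.8]
finger_gap: 0.0542
```

servo_tool:
  plan:
    - {"tx": 0,"ty": -0.015,"tz": 0.035,"spin": 0,"fingers": 0.3}
    - {"tx": -0.003,"ty": -0.035,"tz": 0.03,"spin": 0,"fingers": 0.3}
    - {"tx": -0.003,"ty": -0.04,"tz": 0.02,"spin": 0,"fingers": 0.3}
    - {"tx": -0.003,"ty": -0.045,"tz": 0.01,"spin": 0,"fingers": 0.3}
    - {"tx": -0.003,"ty": -0.045,"tz": 0,"spin": 0,"fingers": 0.3}

```text
time_s: 21.2
tcp_pos: [0.5767, 0.1571, 0.1683]
orientation: [[0.988, -0.152, 0.003], [-0.152, -0.988, 0.0], [0.003, -0.001, -1.0]]
wrist_force: [1.0, -0.8, -1.4]
finger_gap: 0.0544
```

servo_tool:
  plan:
    - {"tx": -0.003,"ty": -0.045,"tz": 0,"spin": 0,"fingers": 0.3}
    - {"tx": -0.003,"ty": -0.045,"tz": 0,"spin": 0,"fingers": 0.3}
    - {"tx": -0.003,"ty": -0.045,"tz": 0,"spin": 0,"fingers": 0.3}
    - {"tx": -0.003,"ty": -0.042,"tz": 0,"spin": 0,"fingers": 0.3}
    - {"tx": -0.004,"ty": -0.03,"tz": 0,"spin": 0,"fingers": 0.3}

```text
time_s: 21.7
tcp_pos: [0.5595, -0.0524, 0.1662]
orientation: [[0.988, -0.156, -0.001], [-0.156, -0.988, -0.001], [-0.001, 0.001, -1.0]]
wrist_force: [-0.1, -0.5, -1.2]
finger_gap: 0.0545
```

servo_tool:
  plan:
    - {"tx": 0,"ty": 0,"tz": -0.01,"spin": 0,"fingers": 0.3}
    - {"tx": 0,"ty": 0,"tz": -0.015,"spin": 0,"fingers": 0.3}
    - {"tx": 0,"ty": 0,"tz": -0.01,"spin": 0,"fingers": 0.3}
    - {"tx": 0,"ty": 0,"tz": 0,"spin": 0,"fingers": 0.3}
    - {"tx": 0,"ty": 0,"tz": 0,"spin": 0,"fingers": 0.3}

```text
time_s: 22.2
tcp_pos: [0.5602, -0.0471, 0.1307]
orientation: [[0.989, -0.15, -0.001], [-0.15, -0.989, 0.001], [-0.001, -0.0, -1.0]]
wrist_force: [0.2, -0.7, -0.7]
finger_gap: 0.0546
```

```bash
python3 - <<'E'
from h import *
T=ctrl.snapshot("wrist"); im=T["image"][:,:,::-1].copy()
s=ctrl.get_state();p=s["tcp_pos"];print(p,s["orientation"][:2,0])
for n,q,z,col in [("round_tub",[p[0],p[1],-.15],p[2]-.032,(0,255,0)),("tray",[.522,-.0435,-.15],0,(255,0,0)),("long_pack",[.522,-.0425,-.155],.005,(255,255,0))]:
    for P in parts(n):
        for u in proj(T,world(P,q,z)):
            if abs(u).max()<2000: cv2.circle(im,tuple(int(round(v)) for v in u),1,col,-1)
cv2.imwrite("pics/f1.png",im)
E
```

```text
[ 0.56059945 -0.04736583  0.13125111] [ 0.9885758  -0.15072445]
```

View pics/f1.png

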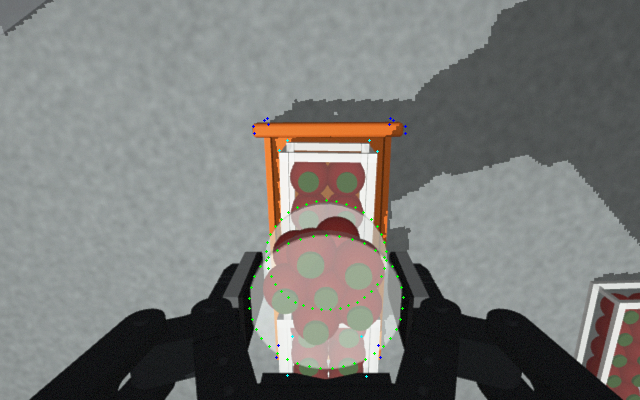

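Tub overlay matches (circle centre about (326,300)) and the handle overlay matches too, so the alignment is good. Lowering.

servo_tool:
  plan:
    - {"tx": 0,"ty": 0,"tz": -0.018,"spin": 0,"fingers": 0.3}
    - {"tx": 0,"ty": 0,"tz": -0.014,"spin": 0,"fingers": 0.3}
    - {"tx": 0,"ty": 0,"tz": -0.01,"spin": 0,"fingers": 0.3}
    - {"tx": 0,"ty": 0,"tz": -0.005,"spin": 0,"fingers": 0.3}
    - {"tx": 0,"ty": 0,"tz": 0,"spin": 0,"fingers": 0.3}

```text
time_s: 22.75
tcp_pos: [0.56, -0.0485, 0.0836]
orientation: [[0.988, -0.152, -0.001], [-0.152, -0.988, 0.0], [-0.001, 0.0, -1.0]]
wrist_force: [-0.3, 0.5, -1.9]
finger_gap: 0.0549
```

servo_tool:
  plan:
    - {"tx": 0,"ty": 0,"tz": -0.001,"spin": 0,"fingers": 0.3}
    - {"tx": 0,"ty": 0,"tz": -0.001,"spin": 0,"fingers": 0.3}
    - {"tx": 0,"ty": 0,"tz": -0.001,"spin": 0,"fingers": 0.3}
    - {"tx": 0,"ty": 0,"tz": 0,"spin": 0,"fingers": 0.3}
    - {"tx": 0,"ty": 0,"tz": 0,"spin": 0,"fingers": 0.3}

```text
time_s: 23.25
tcp_pos: [0.5605, -0.0487, 0.0814]
orientation: [[0.988, -0.153, 0.0], [-0.153, -0.988, -0.0], [0.0, 0.0, -1.0]]
wrist_force: [-0.8, 0.9, -0.4]
finger_gap: 0.0544
```

servo_tool:
  plan:
    - {"tx": 0,"ty": 0,"tz": -0.001,"spin": 0,"fingers": 0.3}
    - {"tx": 0,"ty": 0,"tz": 0,"spin": 0,"fingers": 0.3}
    - {"tx": 0,"ty": 0,"tz": -0.001,"spin": 0,"fingers": 0.3}
    - {"tx": 0,"ty": 0,"tz": 0,"spin": 0,"fingers": 0.3}
    - {"tx": 0,"ty": 0,"tz": 0,"spin": 0,"fingers": 0.3}

```text
time_s: 23.75
tcp_pos: [0.5603, -0.0486, 0.0792]
orientation: [[0.988, -0.153, -0.0], [-0.153, -0.988, 0.0], [-0.0, 0.0, -1.0]]
wrist_force: [-1.0, 0.6, -1.9]
finger_gap: 0.0545
```

servo_tool:
  plan:
    - {"tx": 0,"ty": 0,"tz": -0.0005,"spin": 0,"fingers": 0.3}
    - {"tx": 0,"ty": 0,"tz": 0,"spin": 0,"fingers": 0.3}
    - {"tx": 0,"ty": 0,"tz": 0,"spin": 0,"fingers": 0.3}
    - {"tx": 0,"ty": 0,"tz": 0,"spin": 0,"fingers": 0.3}
    - {"tx": 0,"ty": 0,"tz": 0,"spin": 0,"fingers": 0.3}

```text
time_s: 24.25
tcp_pos: [0.5604, -0.0486, 0.0789]
orientation: [[0.988, -0.153, 0.0], [-0.153, -0.988, -0.0], [0.0, 0.0, -1.0]]
wrist_force: [-0.5, 0.9, -0.1]
finger_gap: 0.0547
```

servo_tool:
  plan:
    - {"tx": 0,"ty": 0,"tz": -0.0007,"spin": 0,"fingers": 0.3}
    - {"tx": 0,"ty": 0,"tz": 0,"spin": 0,"fingers": 0.3}
    - {"tx": 0,"ty": 0,"tz": 0,"spin": 0,"fingers": 0.3}
    - {"tx": 0,"ty": 0,"tz": 0,"spin": 0,"fingers": 0.3}
    - {"tx": 0,"ty": 0,"tz": 0,"spin": 0,"fingers": 0.3}

```text
time_s: 24.75
tcp_pos: [0.5604, -0.0486, 0.0788]
orientation: [[0.988, -0.153, 0.0], [-0.153, -0.988, -0.0], [0.0, 0.0, -1.0]]
wrist_force: [-1.5, -0.0, 6.6]
finger_gap: 0.0545
```

Contact at 6.6 N. Release, lift and go to the slim pack.

servo_tool:
  plan:
    - {"tx": 0,"ty": 0,"tz": 0,"spin": 0,"fingers": 0.75}
    - {"tx": 0,"ty": 0,"tz": 0,"spin": 0,"fingers": 0.85}
    - {"tx": 0,"ty": 0,"tz": 0,"spin": 0,"fingers": 1}
    - {"tx": 0,"ty": 0,"tz": 0,"spin": 0,"fingers": 1}
    - {"tx": 0,"ty": 0,"tz": 0.005,"spin": 0,"fingers": 1}

```text
time_s: 25.25
tcp_pos: [0.5598, -0.0486, 0.0826]
orientation: [[0.988, -0.153, -0.002], [-0.153, -0.988, 0.0], [-0.002, 0.0, -1.0]]
wrist_force: [-0.5, -0.3, -0.3]
finger_gap: 0.0854
```

servo_tool:
  plan:
    - {"tx": 0,"ty": 0,"tz": 0.03,"spin": 0.0,"fingers": 1}
    - {"tx": 0,"ty": 0,"tz": 0.04,"spin": 0,"fingers": 1}
    - {"tx": 0,"ty": 0,"tz": 0.04,"spin": 0,"fingers": 1}
    - {"tx": -0.01,"ty": -0.015,"tz": 0.03,"spin": 0,"fingers": 1}
    - {"tx": -0.022,"ty": -0.028,"tz": 0,"spin": 0.01,"fingers": 1}

```text
time_s: 25.75
tcp_pos: [0.5321, -0.0898, 0.2283]
orientation: [[0.99, -0.138, 0.01], [-0.138, -0.99, -0.0], [0.01, -0.001, -1.0]]
wrist_force: [0.9, -0.5, -0.2]
finger_gap: 0.0853
```

servo_tool:
  plan:
    - {"tx": -0.029,"ty": -0.036,"tz": 0,"spin": 0.01,"fingers": 1}
    - {"tx": -0.029,"ty": -0.036,"tz": 0,"spin": 0.01,"fingers": 1}
    - {"tx": -0.029,"ty": -0.036,"tz": 0,"spin": 0,"fingers": 1}
    - {"tx": -0.028,"ty": -0.036,"tz": -0.01,"spin": 0,"fingers": 1}
    - {"tx": -0.02,"ty": -0.026,"tz": -0.01,"spin": 0,"fingers": 1}

```text
time_s: 26.25
tcp_pos: [0.3914, -0.264, 0.2036]
orientation: [[0.992, -0.126, 0.001], [-0.126, -0.992, -0.002], [0.001, 0.002, -1.0]]
wrist_force: [0.0, 0.1, -0.0]
finger_gap: 0.0852
```

servo_tool:
  plan:
    - {"tx": 0,"ty": 0,"tz": -0.01,"spin": 0.0,"fingers": 1}
    - {"tx": 0,"ty": 0,"tz": -0.01,"spin": 0,"fingers": 1}
    - {"tx": 0,"ty": 0,"tz": 0,"spin": 0,"fingers": 1}
    - {"tx": 0,"ty": 0,"tz": 0,"spin": 0,"fingers": 1}
    - {"tx": 0,"ty": 0,"tz": 0,"spin": 0,"fingers": 1}

```text
time_s: 26.75
tcp_pos: [0.3944, -0.2608, 0.1835]
orientation: [[0.993, -0.121, 0.001], [-0.121, -0.993, -0.0], [0.001, 0.0, -1.0]]
wrist_force: [0.1, -0.5, -0.6]
finger_gap: 0.0849
```

```bash
python3 - <<'E'
from h import *
W=ctrl.snapshot("wrist"); im=W["image"][:,:,::-1].copy()
s=ctrl.get_state();print(s["tcp_pos"],s["time_s"])
for m in ctrl.masks_of("slim_pack","wrist"): 
    print(m["p"],m["extent"]); print(fit("slim_pack",[(W,m["pixels"])],[.3935,-.2615,-.12]))
for u in proj(W,world(parts("slim_pack")[0],[.3935,-.2615,-.122])): cv2.circle(im,tuple(int(v) for v in u),2,(0,255,0),-1)
cv2.imwrite("pics/g1.png",im)
T=ctrl.snapshot("top"); Sd=ctrl.snapshot("side")
a=cv2.resize(T["image"][140:260,250:380,::-1],None,fx=3,fy=3,interpolation=cv2.INTER_CUBIC)
b=cv2.resize(Sd["image"][130:250,260:390,::-1],None,fx=3,fy=3,interpolation=cv2.INTER_CUBIC)
cv2.imwrite("pics/g1t.png",np.hstack([a,b]))
for n,p0 in [("short_pack",[.482,-.0365,-.15]),("round_tub",[.561,-.0485,0])]:
  for c,C in [("top",T),("side",Sd)]:
   for m in ctrl.masks_of(n,c):
    x,i=fit(n,[(C,m["pixels"])],p0,.047)
    if i[0]>.3: print(n,c,m["p"],x,i)
E
```

```text
[ 0.39423881 -0.2610377   0.18350722] 26.8
0.82 [293.3, 104.4, 359.6, 266.1]
(array([ 0.39219011, -0.26019033, -0.1204344 ]), array([0.984]))
short_pack top 0.94 [ 0.48241086 -0.03681839 -0.15441016] [0.927]
short_pack side 0.78 [ 0.48174167 -0.03768409 -0.15515066] [0.966]
round_tub top 0.88 [ 0.56277209 -0.04927834  0.1664332 ] [0.932]
round_tub side 0.62 [ 0.56162087 -0.05334312  0.08557754] [0.881]
```

View pics/g1.png

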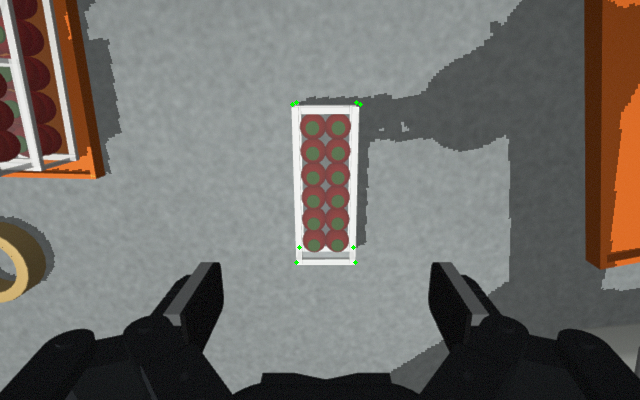

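View pics/g1t.png

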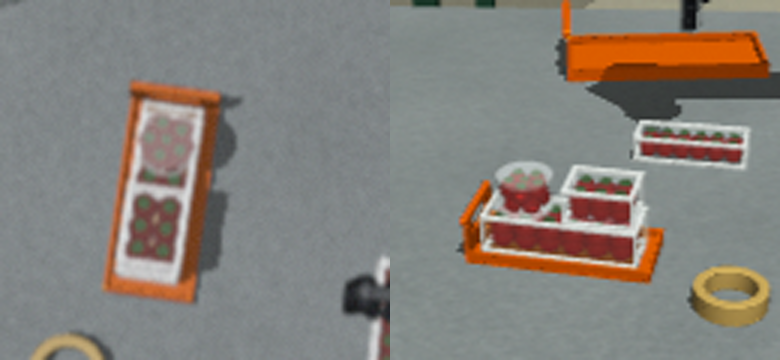

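The slim pack is at (326,185), overlay within 2 px. The stack's tub and short pack are both in place in top and side. Descending.

servo_tool:
  plan:
    - {"tx": -0.0015,"ty": 0,"tz": -0.04,"spin": 0,"fingers": 1}
    - {"tx": 0,"ty": 0,"tz": -0.04,"spin": 0,"fingers": 1}
    - {"tx": 0,"ty": 0,"tz": -0.03,"spin": 0,"fingers": 1}
    - {"tx": 0,"ty": 0,"tz": -0.015,"spin": 0,"fingers": 1}
    - {"tx": 0,"ty": 0,"tz": 0,"spin": 0,"fingers": 1}

```text
time_s: 27.65
tcp_pos: [0.3905, -0.2607, 0.0561]
orientation: [[0.992, -0.123, -0.004], [-0.123, -0.992, 0.003], [-0.004, -0.002, -1.0]]
wrist_force: [0.5, 0.2, 0.9]
finger_gap: 0.0857
```

servo_tool:
  plan:
    - {"tx": 0,"ty": 0,"tz": -0.016,"spin": 0,"fingers": 1}
    - {"tx": 0,"ty": 0,"tz": -0.008,"spin": 0,"fingers": 1}
    - {"tx": 0,"ty": 0,"tz": -0.003,"spin": 0,"fingers": 1}
    - {"tx": 0,"ty": 0,"tz": 0,"spin": 0,"fingers": 1}
    - {"tx": 0,"ty": 0,"tz": 0,"spin": 0,"fingers": 1}

```text
time_s: 28.15
tcp_pos: [0.3923, -0.2619, 0.0317]
orientation: [[0.992, -0.123, 0.001], [-0.123, -0.992, -0.001], [0.001, 0.001, -1.0]]
wrist_force: [0.3, -0.6, -0.1]
finger_gap: 0.085
```

servo_tool:
  plan:
    - {"tx": 0.0005,"ty": 0.0005,"tz": -0.002,"spin": 0,"fingers": 1}
    - {"tx": 0,"ty": 0,"tz": 0,"spin": 0,"fingers": 0.3}
    - {"tx": 0,"ty": 0,"tz": 0,"spin": 0,"fingers": 0.3}
    - {"tx": 0,"ty": 0,"tz": 0,"spin": 0,"fingers": 0.3}
    - {"tx": 0,"ty": 0,"tz": 0,"spin": 0,"fingers": 0.3}

```text
time_s: 28.65
tcp_pos: [0.3925, -0.2612, 0.0295]
orientation: [[0.992, -0.123, 0.0], [-0.123, -0.992, -0.0], [0.0, 0.0, -1.0]]
wrist_force: [-1.0, 1.5, 6.0]
finger_gap: 0.049
```

servo_tool:
  plan:
    - {"tx": 0,"ty": 0,"tz": 0,"spin": 0,"fingers": 0.3}
    - {"tx": 0,"ty": 0,"tz": 0,"spin": 0,"fingers": 0.3}
    - {"tx": 0,"ty": 0,"tz": 0,"spin": 0,"fingers": 0.3}
    - {"tx": 0,"ty": 0,"tz": 0.01,"spin": 0,"fingers": 0.3}
    - {"tx": 0,"ty": 0,"tz": 0.03,"spin": 0,"fingers": 0.3}

```text
time_s: 29.15
tcp_pos: [0.3907, -0.26, 0.068]
orientation: [[0.992, -0.123, -0.005], [-0.123, -0.992, 0.003], [-0.005, -0.002, -1.0]]
wrist_force: [0.0, 0.7, -0.7]
finger_gap: 0.0486
```

servo_tool:
  plan:
    - {"tx": 0,"ty": 0,"tz": 0.035,"spin": -0.01,"fingers": 0.3}
    - {"tx": 0.01,"ty": 0.015,"tz": 0.035,"spin": -0.01,"fingers": 0.3}
    - {"tx": 0.013,"ty": 0.023,"tz": 0.03,"spin": -0.01,"fingers": 0.3}
    - {"tx": 0.015,"ty": 0.026,"tz": 0.02,"spin": 0,"fingers": 0.3}
    - {"tx": 0.018,"ty": 0.03,"tz": 0,"spin": 0,"fingers": 0.3}

```text
time_s: 29.65
tcp_pos: [0.4501, -0.1674, 0.1926]
orientation: [[0.988, -0.155, 0.006], [-0.155, -0.988, -0.003], [0.006, 0.002, -1.0]]
wrist_force: [1.3, -1.1, -1.6]
finger_gap: 0.0489
```

servo_tool:
  plan:
    - {"tx": 0.02,"ty": 0.033,"tz": 0,"spin": 0,"fingers": 0.3}
    - {"tx": 0.02,"ty": 0.033,"tz": 0,"spin": 0,"fingers": 0.3}
    - {"tx": 0.016,"ty": 0.028,"tz": 0,"spin": 0,"fingers": 0.3}
    - {"tx": 0.012,"ty": 0.02,"tz": 0,"spin": 0,"fingers": 0.3}
    - {"tx": 0.005,"ty": 0.0105,"tz": 0,"spin": 0,"fingers": 0.3}

```text
time_s: 30.15
tcp_pos: [0.522, -0.0402, 0.1895]
orientation: [[0.989, -0.15, 0.001], [-0.15, -0.989, 0.001], [0.0, -0.001, -1.0]]
wrist_force: [0.1, -0.8, -1.1]
finger_gap: 0.0492
```

servo_tool:
  plan:
    - {"tx": 0,"ty": 0,"tz": -0.01,"spin": 0,"fingers": 0.3}
    - {"tx": 0,"ty": 0,"tz": -0.01,"spin": 0,"fingers": 0.3}
    - {"tx": 0,"ty": 0,"tz": 0,"spin": 0,"fingers": 0.3}
    - {"tx": 0,"ty": 0,"tz": 0,"spin": 0,"fingers": 0.3}
    - {"tx": 0,"ty": 0,"tz": 0,"spin": 0,"fingers": 0.3}

```text
time_s: 30.65
tcp_pos: [0.5212, -0.0435, 0.1691]
orientation: [[0.988, -0.154, -0.0], [-0.154, -0.988, -0.0], [-0.0, 0.0, -1.0]]
wrist_force: [-0.3, -0.5, -0.5]
finger_gap: 0.049
```

```bash
python3 - <<'E'
from h import *
T=ctrl.snapshot("wrist"); im=T["image"][:,:,::-1].copy()
s=ctrl.get_state();p=s["tcp_pos"];print(p,s["orientation"][:2,0])
for n,q,z,col in [("slim_pack",[p[0],p[1],-.152],p[2]-.0295,(0,255,0)),("tray",[.522,-.0425,-.15],0,(255,0,0)),("round_tub",[.561,-.0485,-.155],.047,(255,255,0))]:
    for P in parts(n):
        for u in proj(T,world(P,q,z)):
            if abs(u).max()<2000: cv2.circle(im,tuple(int(round(v)) for v in u),1,col,-1)
cv2.imwrite("pics/i1.png",im)
E
```

```text
[ 0.52141508 -0.0432761   0.16931994] [ 0.98811005 -0.15374775]
```

View pics/i1.png

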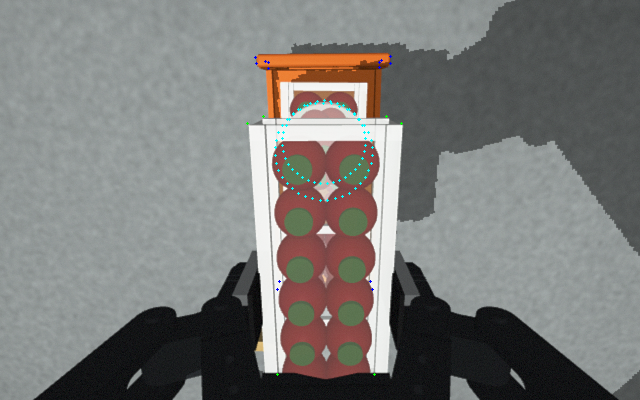

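Slim pack overlay matches (far edge at row 124, cols 250–403). The handle is centred at col 324 and the pack at col 326, so it's aligned. Lowering.

servo_tool:
  plan:
    - {"tx": 0.0005,"ty": 0,"tz": -0.018,"spin": 0,"fingers": 0.3}
    - {"tx": 0,"ty": 0,"tz": -0.016,"spin": 0,"fingers": 0.3}
    - {"tx": 0,"ty": 0,"tz": -0.01,"spin": 0,"fingers": 0.3}
    - {"tx": 0,"ty": 0,"tz": -0.006,"spin": 0,"fingers": 0.3}
    - {"tx": 0,"ty": 0,"tz": 0,"spin": 0,"fingers": 0.3}

```text
time_s: 31.2
tcp_pos: [0.5216, -0.0426, 0.1186]
orientation: [[0.988, -0.153, -0.001], [-0.153, -0.988, 0.0], [-0.001, 0.0, -1.0]]
wrist_force: [-0.5, -0.6, -1.7]
finger_gap: 0.0489
```

servo_tool:
  plan:
    - {"tx": 0,"ty": 0,"tz": -0.001,"spin": 0,"fingers": 0.3}
    - {"tx": 0,"ty": 0,"tz": -0.001,"spin": 0,"fingers": 0.3}
    - {"tx": 0,"ty": 0,"tz": -0.001,"spin": 0,"fingers": 0.3}
    - {"tx": 0,"ty": 0,"tz": 0,"spin": 0,"fingers": 0.3}
    - {"tx": 0,"ty": 0,"tz": 0,"spin": 0,"fingers": 0.3}

```text
time_s: 31.7
tcp_pos: [0.522, -0.0426, 0.1163]
orientation: [[0.988, -0.153, 0.0], [-0.153, -0.988, -0.0], [0.0, 0.0, -1.0]]
wrist_force: [0.1, -0.3, -1.5]
finger_gap: 0.0489
```

servo_tool:
  plan:
    - {"tx": 0,"ty": 0,"tz": -0.001,"spin": 0,"fingers": 0.3}
    - {"tx": 0,"ty": 0,"tz": 0,"spin": 0,"fingers": 0.3}
    - {"tx": 0,"ty": 0,"tz": -0.0005,"spin": 0,"fingers": 0.3}
    - {"tx": 0,"ty": 0,"tz": 0,"spin": 0,"fingers": 0.3}
    - {"tx": 0,"ty": 0,"tz": 0,"spin": 0,"fingers": 0.3}

```text
time_s: 32.2
tcp_pos: [0.5219, -0.0426, 0.1146]
orientation: [[0.988, -0.153, -0.0], [-0.153, -0.988, -0.0], [-0.0, 0.0, -1.0]]
wrist_force: [0.6, -0.3, -1.4]
finger_gap: 0.0487
```

servo_tool:
  plan:
    - {"tx": 0,"ty": 0,"tz": -0.0005,"spin": 0,"fingers": 0.3}
    - {"tx": 0,"ty": 0,"tz": 0,"spin": 0,"fingers": 0.3}
    - {"tx": 0,"ty": 0,"tz": 0,"spin": 0,"fingers": 0.3}
    - {"tx": 0,"ty": 0,"tz": 0,"spin": 0,"fingers": 0.3}
    - {"tx": 0,"ty": 0,"tz": 0,"spin": 0,"fingers": 0.3}

```text
time_s: 32.7
tcp_pos: [0.5219, -0.0426, 0.1145]
orientation: [[0.988, -0.153, 0.0], [-0.153, -0.988, -0.0], [0.0, 0.0, -1.0]]
wrist_force: [-2.0, -0.3, 5.4]
finger_gap: 0.049
```

servo_tool:
  plan:
    - {"tx": 0,"ty": 0,"tz": 0,"spin": 0,"fingers": 0.68}
    - {"tx": 0,"ty": 0,"tz": 0,"spin": 0,"fingers": 0.8}
    - {"tx": 0,"ty": 0,"tz": 0,"spin": 0,"fingers": 1}
    - {"tx": 0,"ty": 0,"tz": 0,"spin": 0,"fingers": 1}
    - {"tx": 0,"ty": 0,"tz": 0.005,"spin": 0,"fingers": 1}

```text
time_s: 33.2
tcp_pos: [0.5214, -0.0426, 0.1187]
orientation: [[0.988, -0.153, -0.001], [-0.153, -0.988, 0.0], [-0.001, 0.0, -1.0]]
wrist_force: [-0.3, -0.4, -0.2]
finger_gap: 0.0855
```

servo_tool:
  plan:
    - {"tx": 0,"ty": 0,"tz": 0.02,"spin": 0.0,"fingers": 1}
    - {"tx": 0,"ty": 0,"tz": 0.04,"spin": 0,"fingers": 1}
    - {"tx": 0,"ty": 0,"tz": 0.04,"spin": 0,"fingers": 1}
    - {"tx": -0.005,"ty": -0.015,"tz": 0.03,"spin": 0,"fingers": 1}
    - {"tx": -0.01,"ty": -0.04,"tz": 0,"spin": 0,"fingers": 1}

```text
time_s: 33.7
tcp_pos: [0.5102, -0.0945, 0.2543]
orientation: [[0.989, -0.145, 0.01], [-0.145, -0.989, -0.0], [0.01, -0.001, -1.0]]
wrist_force: [1.1, -1.1, -0.6]
finger_gap: 0.0854
```

servo_tool:
  plan:
    - {"tx": -0.005,"ty": -0.045,"tz": 0,"spin": 0.0,"fingers": 1}
    - {"tx": -0.005,"ty": -0.045,"tz": 0,"spin": 0,"fingers": 1}
    - {"tx": 0,"ty": -0.045,"tz": 0,"spin": 0,"fingers": 1}
    - {"tx": 0,"ty": -0.04,"tz": 0,"spin": 0,"fingers": 1}
    - {"tx": 0,"ty": -0.02,"tz": 0,"spin": 0,"fingers": 1}

```text
time_s: 34.2
tcp_pos: [0.4957, -0.2971, 0.2493]
orientation: [[0.988, -0.158, -0.0], [-0.158, -0.988, -0.002], [0.0, 0.002, -1.0]]
wrist_force: [-1.0, 0.1, 0.4]
finger_gap: 0.0854
```

servo_tool:
  plan:
    - {"tx": 0,"ty": 0,"tz": 0,"spin": 0.0,"fingers": 1}
    - {"tx": 0,"ty": 0,"tz": 0,"spin": 0,"fingers": 1}
    - {"tx": 0,"ty": 0,"tz": 0,"spin": 0,"fingers": 1}
    - {"tx": 0,"ty": 0,"tz": 0,"spin": 0,"fingers": 1}
    - {"tx": 0,"ty": 0,"tz": 0,"spin": 0,"fingers": 1}

```text
time_s: 34.7
tcp_pos: [0.4972, -0.2915, 0.2493]
orientation: [[0.989, -0.151, 0.0], [-0.151, -0.989, 0.0], [0.0, -0.0, -1.0]]
wrist_force: [0.4, 0.5, -0.2]
finger_gap: 0.0853
```

```bash
python3 - <<'E'
from h import *
T=ctrl.snapshot("top"); Sd=ctrl.snapshot("side")
s=ctrl.get_state(); print(s["time_s"],s["tcp_pos"],s["wrist_force"])
a=cv2.resize(T["image"][140:260,250:380,::-1],None,fx=3,fy=3,interpolation=cv2.INTER_CUBIC)
b=cv2.resize(Sd["image"][130:250,260:390,::-1],None,fx=3,fy=3,interpolation=cv2.INTER_CUBIC)
cv2.imwrite("pics/j1.png",np.hstack([a,b]));cv2.imwrite("pics/j2.png",T["image"][:,:,::-1])
for n,p0,z in [("slim_pack",[.522,-.0426,-.15],.085),("long_pack",[.522,-.0426,-.15],.005),("short_pack",[.482,-.0365,-.15],.047),("round_tub",[.561,-.0485,0],.047)]:
  for c,C in [("top",T),("side",Sd)]:
   for m in ctrl.masks_of(n,c):
    x,i=fit(n,[(C,m["pixels"])],p0,z)
    if i[0]>.4: print(n,c,m["p"],np.round(x,4),i)
E
```

```text
34.8 [ 0.49709679 -0.29196243  0.24923473] [-0.44383358 -0.28861719 -0.28390106]
slim_pack top 0.59 [ 0.5234 -0.0435 -0.1452] [0.961]
slim_pack side 0.81 [ 0.5242 -0.0431 -0.1631] [0.938]
slim_pack side 0.6 [ 0.5041  0.0835 -3.3045] [0.623]
long_pack side 0.88 [ 0.522  -0.0398 -0.2079] [0.658]
short_pack side 0.78 [ 0.4821 -0.0402  0.0127] [0.58]
round_tub side 0.69 [ 0.5611 -0.0483  0.2233] [0.531]
```

View pics/j1.png

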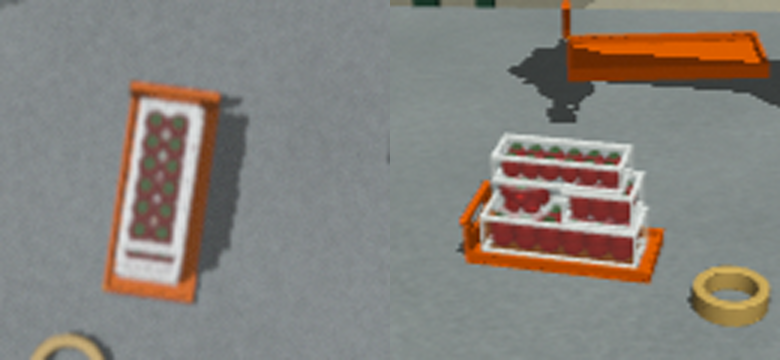

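View pics/j2.png

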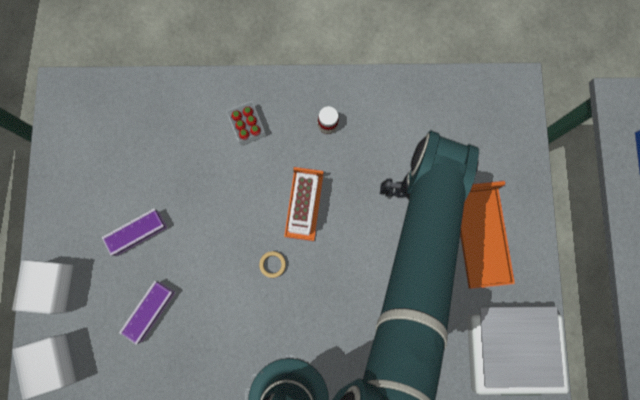

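The stack stands level: slim pack on top at top-view (305,195), tape at (272,264), jar at (328,119) and punnet at (246,123), all unmoved. The arm is clear, so I'll hand it in.

```bash
python3 -c "
from cell import ctrl
print(ctrl.job_done())"
```

```text
the job is handed in; nothing more can be done
None
```

The strawberry order is made up in the smaller orange tray and handed in at about 35 s of the 112 s allowed. I placed the long pack, then the short pack, the round tub and the slim pack, lowering each to a light contact (5–11 N) before opening the fingers.

**Last checks:**
- **Slim pack:** the top and side cameras agree it sits within about 2 mm of the tray's centre and 1° of its line. The side view shows the stack standing level.
- **Lower packs:** the slim pack partly hides them in the last pictures, so their final fits were poor and tell little. Earlier clear views put the long pack, short pack and tub within about 2 mm of target. The one exception was a side view of the tub that read about 5 mm off across the tray, against 1 mm from the top.
- **Bystanders:** the jam jar, tape roll, open punnet, both purple look-alikes and the larger tray look unmoved. The arm was clear of everything when I handed in.

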